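# Tidy the coffee table after film night

## Task

The film is over: tidy the coffee table. Take the lid off the sweet box and lay it flat on the table, handle up, pour all the leftover chocolates from the cup into the box and put the lid back so that it sits fully home; stand the empty cup upright on the middle of the coaster, and lay every remote flat and straight in a lane of its own in the organiser, keys up and red power button towards the tall back wall. Leave the plant and the candle where they are.

Things in the scene. Friction and masses are not known exactly. Their poses are not given: they have to be found in the camera images.
- sweetbox: Dark walnut sweet box, fixed to the table top, 130 mm (its x) by 160 mm (its y) outside and 66 mm high, walls and floor 7 mm, open mouth 116 x 146 mm. Origin: centre of its underside, z up.
- lid: Loose lid of the sweet box, about 180 g, closed at the start: dark plate 130 x 160 x 8 mm; under it a pale plug 108 x 138 x 8 mm (4 mm play all round in the mouth); on top a brass bar handle 70 mm long (x), 18 wide (y), 26 high. Origin: centre of the plug's underside, z up: plate at z 8-16 mm, handle 16-42 mm. Closed: origin 58 mm above the box's, axes parallel (or a half turn round).
- organiser: Wooden remote organiser, fixed, 174 mm (x) by 204 mm (y): three lanes with blue felt, 162 mm long (along x) and 60 mm wide, centred at y = +66, 0, -66 mm. Floor 6 mm thick; walls 6 mm thick: dividers, sides and front 10 mm above the floor; the tall back wall, at +x, 30 mm above it. Origin: centre of the underside, z up.
- cup: Blue ceramic snack cup without handle, 100 mm high, outside diameter 59 mm at the foot, 63 mm at mid-height and 67 mm at the rim, wall 2.5 mm, floor 5 mm, about 160 g empty. It starts upright on the table with the leftover chocolates loose in it. Origin: centre of its underside, z up along its axis.
- cup_rim (a point): Centre of the cup's mouth, 100 mm above its origin.
- coaster: Round cork coaster, 96 mm across, 6 mm thick, fixed to the table. Origin: centre of its underside.
- remote_black: A black TV remote, 140 mm long, 38 mm wide, 20 mm thick, about 110 g, lying keys up; may be absent. Origin: centre of its underside; its x axis runs lengthwise towards the end with the round red power button, z up out of the keys.
- remote_black_power (a point): The red power button of that remote, on its top face 56 mm from the middle towards its +x end.
- remote_white: A white TV remote, 140 mm long, 38 mm wide, 20 mm thick, about 110 g, lying keys up; may be absent. Origin: centre of its underside; its x axis runs lengthwise towards the end with the round red power button, z up out of the keys.
- remote_white_power (a point): The red power button of that remote, on its top face 56 mm from the middle towards its +x end.
- remote_grey: A mid-grey TV remote, 140 mm long, 38 mm wide, 20 mm thick, about 110 g, lying keys up; may be absent. Origin: centre of its underside; its x axis runs lengthwise towards the end with the round red power button, z up out of the keys.
- remote_grey_power (a point): The red power button of that remote, on its top face 56 mm from the middle towards its +x end.
- choc1: A foil-wrapped chocolate ball, 24 mm across, 13 g, that starts in the cup; may be absent. Origin: its centre.
- choc2: A foil-wrapped chocolate ball, 24 mm across, 13 g, that starts in the cup; may be absent. Origin: its centre.
- choc3: A foil-wrapped chocolate ball, 24 mm across, 13 g, that starts in the cup; may be absent. Origin: its centre.
- choc4: A foil-wrapped chocolate ball, 24 mm across, 13 g, that starts in the cup; may be absent. Origin: its centre.
- choc5: A foil-wrapped chocolate ball, 24 mm across, 13 g, that starts in the cup; may be absent. Origin: its centre.
- choc6: A foil-wrapped chocolate ball, 24 mm across, 13 g, that starts in the cup; may be absent. Origin: its centre.
- choc7: A foil-wrapped chocolate ball, 24 mm across, 13 g, that starts in the cup; may be absent. Origin: its centre.
- choc8: A foil-wrapped chocolate ball, 24 mm across, 13 g, that starts in the cup; may be absent. Origin: its centre.
- plant: Small green plant in a white pot 76 mm across, 150 mm high over all, standing loose; not part of the job. Origin: centre of its underside.
- candle: Amber jar candle 70 mm across and 64 mm high, standing loose; not part of the job. Origin: centre of its underside.
Mind the look-alikes: they are no part of the job. What is shaped like the lid but turquoise is not meant.

How it is judged:
By the outcome, as a careful person would: the job done as asked, in the order asked, and still so for the second after the job is handed in, with the robot touching nothing.
Of remote_black, remote_white, remote_grey only 2 to 3 are there at a start; the rules pass over those that are not, and their reading is None.
Of choc6, choc7, choc8 only 1 to 3 are there at a start; the rules pass over those that are not, and their reading is None.
At some moment in a run one of remote_black, remote_white, remote_grey may be knocked a few centimetres aside while the robot is not near it.
Once in a run the grip may slacken for a moment while it holds something.
It also fails if it takes over 208 s, if anything falls off the work surface, if the arm or the gripper's body presses on something with over 40 N, if the wrist force passes 120 N, or if a joint passes its speed limit or range.

## Robot

A 6-joint arm with a two-finger parallel gripper is mounted at the origin on the work surface. World frame = base frame: x ahead of the robot, y to its left, z up, the work surface at z = 0. Lengths are in m, angles in degrees, forces in N, time in s.
With the tool pointing down it reaches from about 0.25 to 0.725 m from the base axis. Payload 9.7 kg.
Tool frame: the origin (TCP) lies on the centre line of the jaws, within the pads' length; the fingertips stand tip_extent ahead of it and the grasp point (between the pads) lies 3 mm ahead of it (tip_extent is the distance from the TCP to the fingertips, in m); z points along the fingers, y is the line along which they close (so a half turn about z gives the same grasp; the last joint's range is limited). The gripper opens to 85 mm and grips with 20 to 120 N. Pads are 22 mm wide; open, the fingers measure 114 mm over their backs; the gripper's body (76 mm by 85 mm) begins 54 mm behind the grasp point. The pads swing forward as they close: fully open they stand 13 mm farther back than shut.
Start: joints at [-63.598, 4.979, 10.078, 95.1, 0, 90], TCP at [0.245, -0.493, 0.218] pointing down, gripper open.
Joint ranges: [-179.16, 179.16], [-48.56, 103.87], [-65.8, 70.77], [-126.05, 130.52], [-82.76, 87.17], [-180, 180]. Speed limits (degrees/s): [127.2, 127.2, 147.25, 180, 180, 180].

## Interface

Orientations are given as [roll, pitch, yaw] about the fixed x, y, z axes, in that order (R = Rz(yaw) Ry(pitch) Rx(roll)).
In Python, from workcell import * gives the robot as it stands.
- The arm moves only by the tool servo_tool, never from a script. Its argument "rows" is a list of rows, each an object with "offset": the shift along the tool's x, y, z as a fraction of full scale, a list of three; "yaw": the turn about the tool's z as a fraction of full scale; "claw": the closure, from 0 (fully open) to 1 (shut). A call has 1 to 12 rows; each row is the pose to reach, as a shift and turn from the pose commanded when the call began, along the tool's axes at that moment, turning the shorter way round; what a row does not reach only later rows make up. Full scale, the value 1, is 0.1 m for a shift and pi rad for a turn. A row lasts 1/8 s, in which the tool goes at most 62.5 mm and 10.7 degrees, less where a joint would pass 70% of its speed; a pose out of reach is approached as far as the arm can. A call with a number of a shift or a turn outside -1 to 1 is refused whole. A call with a gripper value outside its range is refused whole. The fingers move at their own pace and stop on an object; "squeeze" is the grip in N (left out, the last holds). Time passes only in rows, so rows that repeat a pose let the fingers close. It gives the time, the measured TCP pose, the force, the opening and the grip force at its end, in the units of the state.
- get_obs(): the state, without advancing time (a new reading comes with each control period).
- camera(name): name is "side" or "top" or "wrist"; returns (picture, depth): 420x560x3 uint8, red, green, blue; 420x560 float32, m along the optical axis (not along the pixel's ray), 0 where there is no reading.
- camera_info(name): a dict with "fx", "fy", "cx", "cy" (pixels), "cam_to_world" (4x4, takes a point from camera to world coordinates); the wrist camera has in their place "hand_eye" (4x4, takes a point from camera to tool coordinates, whose origin is the TCP and whose axes are the flange's). Camera axes: x right, y up, looking along -z (the intrinsics and any distortion apply to the point x, -y, -z); pixel columns grow to the right and rows downward; lengths in m; the calibration is good to about 2 mm. A picture is of the moment at which its call begins: read the wrist's pose just before it. camera_info takes no time and is no camera call.
- job_done(): hands the job in; it is judged then, once.
The state is a dict: "time": time; "q": joint angles; "qd": joint speeds; "joint_efforts": joint torques, N m; "ee_pos": TCP position; "tcp_rot": TCP orientation; "wrist_force": force on the tool from outside, world axes, zero at the start; "torque": the same for the moment, N m; "opening": finger opening in m; "grasp_force": force on a finger pad.
Only numpy, scipy, OpenCV 4.12 (cv2) and the standard library are available. Lean on these libraries where they do the work, as an engineer would, in place of code of your own. Each camera call takes 0.05 s, during which the arm holds its last target. There are 200 camera calls.

## Working session

There is one attempt and no reset: what is moved stays moved. The work goes in short steps, Python scripts to look and compute and a tool call to move; the robot and the scene stay as the last step left them, time stands still between calls to the robot, and variables do not carry over. Pictures are saved under pics/ and viewed, at most 14 in all, crops included, and the job is handed in when it is done.

Besides the shell and the picture viewer there is one more tool, called after "Emit:" in YAML: its name, and indented under it one key for each argument. servo_tool: Moves the arm, as the interface text tells. Its arguments: {"type":"object","properties":{"rows":{"type":"array"},"squeeze":{"type":"number"}},"required":["rows"]}

```bash
mkdir -p pics; ls; cat > h.py <<'E'
from workcell import *
import numpy as np, cv2
from scipy.spatial.transform import Rotation as R
def snap(n):
    o=get_obs(); p,d=camera(n); i=camera_info(n)
    if 'cam_to_world' in i: T=np.array(i['cam_to_world'])
    else:
        W=np.eye(4); W[:3,:3]=R.from_euler('xyz',o['tcp_rot'],degrees=True).as_matrix(); W[:3,3]=o['ee_pos']; T=W@np.array(i['hand_eye'])
    return np.array(p),np.array(d),i,T
def cloud(d,i,T):
    v,u=np.mgrid[:d.shape[0],:d.shape[1]]
    P=np.stack([(u-i['cx'])/i['fx']*d,-(v-i['cy'])/i['fy']*d,-d],-1)
    return P@T[:3,:3].T+T[:3,3]
def ray(u,v,z,i,T):
    r=T[:3,:3]@np.array([(u-i['cx'])/i['fx'],-(v-i['cy'])/i['fy'],-1.]); c=T[:3,3]
    return c+r*(z-c[2])/r[2]
def save(n,p): cv2.imwrite('pics/'+n+'.png',cv2.cvtColor(p,cv2.COLOR_RGB2BGR))
E
python3 - <<'E'
from h import *
print(get_obs())
for n in('top','side','wrist'):
    p,d,i,T=snap(n); save(n+'0',p); np.savez(n+'0.npz',p=p,d=d,T=T); print(n,i)
E
```

```text
pics
{'time': 0.0, 'q': array([-6.35993606e+01,  5.01146633e+00,  1.00361523e+01,  9.51003859e+01,
        1.83607564e-03,  9.00013512e+01]), 'qd': array([ 0.09846872, -0.05292281, -0.03670243,  0.01677002,  0.1171216 ,
        0.14898155]), 'joint_efforts': array([-4.18761711e-04, -5.20389032e+01,  4.64800715e+01,  1.64864247e-02,
       -8.06374555e-05, -7.13425948e-06]), 'ee_pos': array([ 0.24445561, -0.49241735,  0.21729478]), 'tcp_rot': array([-1.79924300e+02, -1.83428875e-03,  2.63992858e+01]), 'wrist_force': array([ 0.72441839, -0.17996297,  0.16356618]), 'torque': array([-0.03334356,  0.00748767,  0.00264536]), 'grasp_force': 0.0, 'opening': 0.0856134547107505}
top {'fx': 446.0288609305384, 'fy': 446.0288609305384, 'cx': 279.281973624514, 'cy': 217.05875337604346, 'cam_to_world': array([[ 0.02206131,  0.99439131, -0.10343703,  0.39595042],
       [-0.9997253 ,  0.02276114,  0.00559025, -0.07590749],
       [ 0.00791324,  0.10328529,  0.99462029,  1.229886  ],
       [ 0.        ,  0.        ,  0.        ,  1.        ]])}
side {'fx': 511.2273254452936, 'fy': 511.2273254452936,
[... 175 characters left out ...]
01, -6.18302627e-01,  6.34153650e-01,
         8.32083186e-01],
       [-7.04345921e-04,  7.16256072e-01,  6.97837189e-01,
         1.08035481e+00],
       [ 0.00000000e+00,  0.00000000e+00,  0.00000000e+00,
         1.00000000e+00]])}
wrist {'fx': 377.61232220810876, 'fy': 377.61232220810876, 'cx': 279.29492623041676, 'cy': 206.60316384779819, 'hand_eye': array([[-2.63085844e-04,  9.58230085e-01,  2.85998313e-01,
         7.24473837e-02],
       [ 9.99999956e-01,  2.90463723e-04, -5.33053681e-05,
        -1.68499372e-04],
       [-1.34150942e-04,  2.85998286e-01, -9.58230120e-01,
        -1.56006828e-01],
       [ 0.00000000e+00,  0.00000000e+00,  0.00000000e+00,
         1.00000000e+00]])}
```

View pics/top0.png

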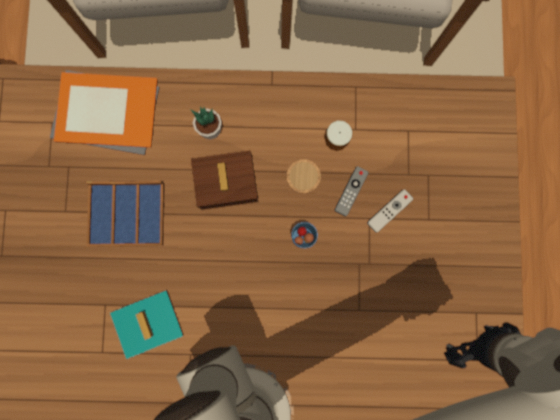

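View pics/side0.png

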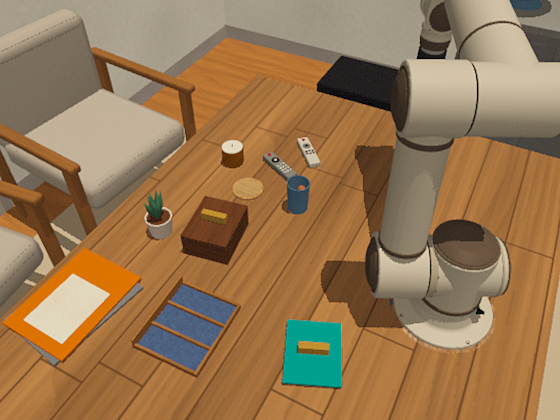

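The top view shows the walnut box with its dark lid and brass handle at (224,180), and the turquoise decoy lid at (146,324). The cup with chocolates is at (303,234) and the cork coaster at (303,176). The grey remote is at (352,191) with its red button at the upper end, and the white remote is at (391,211) with its button upper right. The organiser is at (126,213), the plant at (207,122) and the candle at (339,133). There is no black remote.

Look-alikes: the lid could be dark (224,180) or turquoise (146,324), so I choose the dark one. The coaster could be confused with the candle top (339,133); the cork disc at (303,176) is the coaster.

```bash
cat > m.py <<'E'
from h import *
def rect(P,m):
    q=P[m][:,:2].astype(np.float32); (c,s,a)=cv2.minAreaRect(q*1000); return np.round(c,1),np.round(s,1),round(a,1)
def scan():
    p,d,i,T=snap('top'); P=cloud(d,i,T); return p,d,i,T,P
E
python3 - <<'E'
from m import *
p,d,i,T,P=scan(); z=P[...,2]
def reg(u0,v0,u1,v1):
    m=np.zeros(z.shape,bool); m[v0:v1,u0:u1]=1; return m&(d>0)
print('table z',np.median(z[reg(190,260,270,290)]))
p16=p.astype(int); r,g,b=p16[...,0],p16[...,1],p16[...,2]
m=reg(180,140,270,220)&(z>.060); print('box top',rect(P,m),np.percentile(z[m],[5,50,95]))
m2=m&(z>.086); print('handle',m2.sum(),rect(P,m2),np.median(z[m2]))
m=reg(275,205,330,260)&(z>.085);print('cup',rect(P,m),m.sum(),np.percentile(z[m],[5,50,95]), P[m].mean(0))
m=reg(275,205,330,260)&(z>.02);
m=reg(75,170,175,255)
bl=m&(b>r+15); 
k=cv2.connectedComponentsWithStats(cv2.erode(bl.astype(np.uint8),np.ones((2,2))))
for j in range(1,k[0]):
    if k[2][j,4]>200: print('lane',rect(P,k[1]==j),np.median(z[k[1]==j]),k[3][j])
mm=m&(z>.022); print('wall hi',mm.sum(),P[mm].mean(0),rect(P,mm) if mm.sum()>5 else '')
mm=m&(z>.008);print('org',rect(P,mm))
m=reg(325,160,420,240)&(z>.010)
k=cv2.connectedComponentsWithStats(m.astype(np.uint8))
for j in range(1,k[0]):
    if k[2][j,4]>100: print('rem',rect(P,k[1]==j),np.median(z[k[1]==j]),k[3][j])
red=reg(325,160,420,240)&(r>g+60)&(r>b+50)&(z>.012)
k=cv2.connectedComponentsWithStats(red.astype(np.uint8))
for j in range(1,k[0]): print('red',k[2][j,4],k[3][j],P[k[1]==j].mean(0))
m=reg(280,150,328,200)&(z>.003); print('coaster',rect(P,m),m.sum(),P[m].mean(0),np.median(z[m]))
m=reg(320,115,360,155)&(z>.05); print('candle',rect(P,m))
m=reg(185,100,230,140)&(z>.05); print('plant',rect(P,m),z[m].max())
m=reg(100,285,190,365)&(z>.006); print('turq',rect(P,m))
# crop
c=np.hstack([cv2.resize(p[140:225,175:275],None,fx=4,fy=4,interpolation=cv2.INTER_CUBIC),cv2.resize(p[165:250,80:180],None,fx=4,fy=4,interpolation=cv2.INTER_CUBIC)]); save('crop1',c)
E
```

```text
table z 9.357280229127518e-05
box top (array([616. ,  66.4]), array([132.4, 160. ]), 9.5) [0.07007666 0.07416659 0.09796779]
handle 202 (array([615.1,  66.2]), array([69.3, 18.2]), 9.2) 0.0996622397232958
cup (array([ 468.1, -147.4]), array([63.7, 63.7]), 1.0) 108 [0.08705954 0.09919197 0.10316697] [ 0.47111511 -0.15041138  0.09785372]
lane (array([519.7, 408.1]), array([153.8,  54.1]), 2.5) 0.006024345349519344 [101.16897233 214.41106719]
lane (array([521.4, 340.5]), array([154. ,  52.9]), 2.3) 0.00622646738288557 [125.34316618 214.47295969]
lane (array([525.8, 274.4]), array([153.8,  52.7]), 1.8) 0.006217651148089809 [149.51420176 213.60822723]
wall hi 229 [0.60277251 0.33944311 0.03351131] (array([524.5, 336.6]), array([167.4, 202.2]), 2.5)
org (array([535.7, 340. ]), array([205.1, 207.4]), 1.8)
rem (array([ 598.8, -279.9]), array([ 37.4, 141.2]), 64.3) 0.02057963897477344 [351.40955137 191.18089725]
rem (array([ 546.8, -387. ]), array([ 38.1, 141.3]), 43.3) 0.020489611201947366 [390.12676056 210.8028169 ]
red 11 [360.45454545 172.54545455] [ 0.65010062 -0.30370198  0.0213411 ]
red 8 [405.125 196.125] [ 0.58724588 -0.42658864  0.02147443]
coaster (array([ 644.8, -148.1]), array([139.7, 131.9]), 1.3) 1066 [ 0.64019862 -0.14783694  0.00636545] 0.006174779113411688
candle (array([ 747. , -238.8]), array([67.5, 67.8]), 75.6)
plant (array([768.4, 117.2]), array([73.1, 73. ]), 52.1) 0.14467514989154573
turq (array([225.3, 251.1]), array([205.5, 267.8]), 1.4)
```

View pics/crop1.png

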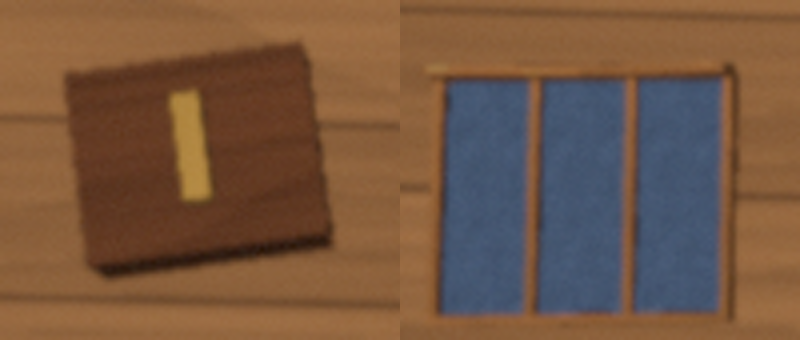

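The crop confirms the walnut lid with its brass bar (left, handle at about (190,145)). It also shows the organiser's tall wall on the upper, +x side (right half, row 70).

```bash
cat >> h.py <<'E'
def go(x,y,z,yaw=None):
    """print tool-frame offset (fractions) to a world TCP target, and turn fraction"""
    o=get_obs(); M=R.from_euler('xyz',o['tcp_rot'],degrees=True).as_matrix()
    r=o['tcp_rot'][2]; M=R.from_euler('xyz',[180,0,r],degrees=True).as_matrix()
    off=M.T@(np.array([x,y,z])-o['ee_pos'])*10
    t=0 if yaw is None else -((yaw-r+180)%360-180)/180
    print('go',off.round(3),'turn',round(t,4),'pos',np.round(o['ee_pos'],4),'yaw',round(r,2),'t',round(o['time'],2),'F',np.round(o['wrist_force'],1),'open',round(o['opening'],4),'grip',round(o['grasp_force'],1))
E
python3 -c "
import workcell;print([x for x in dir(workcell) if x[0]!='_']); print({k:getattr(workcell,k) for k in dir(workcell) if 'tip' in k.lower()})"
```

```text
['PlanningError', 'camera', 'camera_info', 'get_obs', 'job_done', 'tip_extent']
{'tip_extent': 0.022}
```

Emit:
servo_tool:
  rows:
    - {"offset":[1,-0.58,0],"yaw":0.0956,"claw":0}
    - {"offset":[1,-0.58,0],"yaw":0.0956,"claw":0}
    - {"offset":[1,-0.58,0],"yaw":0.0956,"claw":0}

```text
time: 0.57
ee_pos: [0.3099, -0.3939, 0.2184]
tcp_rot: [180.0, -0.0, 9.3]
wrist_force: [0.8, -1.4, -0.1]
opening: 0.0849
grasp_force: 0.0
```

Emit:
servo_tool:
  rows:
    - {"offset":[0.75,-0.81,0],"yaw":0,"claw":0}
    - {"offset":[0.75,-0.81,0],"yaw":0,"claw":0}
    - {"offset":[0.75,-0.81,0],"yaw":0,"claw":0}

```text
time: 0.95
ee_pos: [0.3705, -0.3029, 0.218]
tcp_rot: [180.0, -0.0, 9.4]
wrist_force: [-0.2, 0.4, -0.6]
opening: 0.0854
grasp_force: 0.0
```

Emit:
servo_tool:
  rows:
    - {"offset":[0.75,-0.81,0],"yaw":0,"claw":0}
    - {"offset":[0.75,-0.81,0],"yaw":0,"claw":0}
    - {"offset":[0.75,-0.81,0],"yaw":0,"claw":0}

```text
time: 1.32
ee_pos: [0.4314, -0.2115, 0.2177]
tcp_rot: [-180.0, 0.0, 9.4]
wrist_force: [-0.4, -0.3, 1.1]
opening: 0.0855
grasp_force: 0.0
```

Emit:
servo_tool:
  rows:
    - {"offset":[0.75,-0.81,0],"yaw":0,"claw":0}
    - {"offset":[0.75,-0.81,0],"yaw":0,"claw":0}
    - {"offset":[0.75,-0.81,0],"yaw":0,"claw":0}

```text
time: 1.7
ee_pos: [0.4924, -0.1201, 0.2174]
tcp_rot: [-180.0, 0.0, 9.3]
wrist_force: [0.0, -0.7, 0.2]
opening: 0.0854
grasp_force: 0.0
```

Emit:
servo_tool:
  rows:
    - {"offset":[0.75,-0.81,0],"yaw":0,"claw":0}
    - {"offset":[0.75,-0.81,0],"yaw":0,"claw":0}
    - {"offset":[0.75,-0.81,0],"yaw":0,"claw":0}

```text
time: 2.08
ee_pos: [0.5535, -0.0286, 0.2171]
tcp_rot: [180.0, 0.1, 9.3]
wrist_force: [-0.4, -1.1, -0.6]
opening: 0.0855
grasp_force: 0.0
```

Emit:
servo_tool:
  rows:
    - {"offset":[0.75,-0.81,0.1],"yaw":0,"claw":0.3}
    - {"offset":[0.75,-0.81,0.1],"yaw":0,"claw":0.3}
    - {"offset":[0.75,-0.81,0.1],"yaw":0,"claw":0.3}

```text
time: 2.45
ee_pos: [0.6145, 0.0631, 0.2063]
tcp_rot: [180.0, 0.1, 9.3]
wrist_force: [-0.9, -0.3, -0.0]
opening: 0.0598
grasp_force: 0.0
```

```bash
python3 - <<'E'
from m import *
p,d,i,T=snap('wrist'); save('w1',p); P=cloud(d,i,T); z=P[...,2]
r,g,b=[p[...,k].astype(int) for k in range(3)]
m=(z>.086)&(z<.110)&(d>0)&(P[...,0]>.5)&(P[...,0]<.72)&(abs(P[...,1]-.066)<.06)&(r>b+60)
print('handle',m.sum(),rect(P,m),np.median(z[m]))
m=(z>.067)&(z<.08)&(d>0)&(P[...,0]>.5)&(P[...,0]<.72)&(P[...,1]>-.04)&(P[...,1]<.17)
print('plate',m.sum(),rect(P,m),np.median(z[m]))
go(.6151,.0662,.099,9.3)
E
```

```text
handle 2383 (array([618.1,  69.2]), array([69.8, 17.8]), 9.4) 0.09993900044449555
plate 30506 (array([617.5,  69. ]), array([130.7, 160.4]), 9.5) 0.07406868959780014
go [ 0.018 -0.04   1.081] turn -0.0005 pos [0.6139 0.062  0.2071] yaw 9.2 t 2.5 F [-0.6 -1.2  0.2] open 0.06 grip 0.0
```

Emit:
servo_tool:
  rows:
    - {"offset":[0.04,-0.05,0.5],"yaw":0,"claw":0.4}
    - {"offset":[0.04,-0.05,1.0],"yaw":0,"claw":0.4}
    - {"offset":[0.04,-0.05,1.0],"yaw":0,"claw":0.4}

```text
time: 2.88
ee_pos: [0.6142, 0.0663, 0.1047]
tcp_rot: [180.0, 0.4, 9.1]
wrist_force: [0.7, -0.6, 1.5]
opening: 0.0514
grasp_force: 0.0
```

Emit:
servo_tool:
  squeeze: 60
  rows:
    - {"offset":[0,0,0.08],"yaw":0,"claw":0.4}
    - {"offset":[0,0,0.08],"yaw":0,"claw":0.9}
    - {"offset":[0,0,0.08],"yaw":0,"claw":1}
    - {"offset":[0,0,0.08],"yaw":0,"claw":1}
    - {"offset":[0,0,0.08],"yaw":0,"claw":1}
    - {"offset":[0,0,0.08],"yaw":0,"claw":1}
    - {"offset":[0,0,0.08],"yaw":0,"claw":1}

```text
time: 3.75
ee_pos: [0.6169, 0.0691, 0.1]
tcp_rot: [180.0, 0.0, 9.2]
wrist_force: [0.7, 0.2, 0.0]
opening: -0.0001
grasp_force: 0.0
```

```bash
python3 - <<'E'
from h import *
go(.38,.06,.2)
E
```

```text
go [-2.354 -0.289 -1.   ] turn 0 pos [0.6169 0.0691 0.1   ] yaw 9.2 t 3.75 F [0.7 0.2 0. ] open -0.0001 grip 0.0
```

```bash
python3 - <<'E'
from h import *
p,d,i,T=snap('wrist'); q,_,_,_=snap('side'); save('w2',np.vstack([p,])); 
c=cv2.resize(q[160:290,150:350],(560,364)); save('w2',np.vstack([cv2.resize(p,(280,210)).repeat(1,0),]) if 0 else np.hstack([cv2.resize(p,(400,300)),cv2.resize(q[130:280,150:350],(400,300))]))
E
```

```text
(no output)
```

View pics/w2.png

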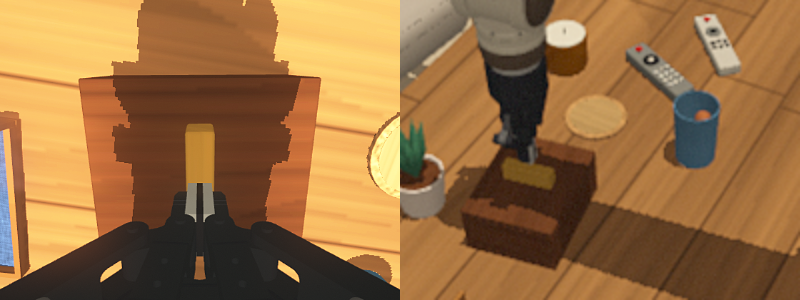

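The left half shows the jaws shut at about (200,200), with the brass handle passing under or ahead of them at (200,150). The right half shows the fingertips at (525,150), above or behind the bar. I'll measure the tip's position.

```bash
python3 - <<'E'
from h import *
o=get_obs();p,d,i,T=snap('wrist'); P=cloud(d,i,T)
M=R.from_euler('xyz',o['tcp_rot'],degrees=True).as_matrix()
L=(P-o['ee_pos'])@M
for v in range(170,420,15): print(v,p[v,279],d[v,279].round(3),P[v,279].round(3),L[v,279].round(3), '|',L[v,270].round(3))
E
```

```text
170 [99 54 29] 0.184 [0.653 0.075 0.074] [ 0.037 -0.     0.025] | [ 0.037 -0.005  0.026]
185 [185 128  50] 0.161 [0.652 0.075 0.099] [ 0.035 -0.     0.001] | [ 0.035 -0.004  0.   ]
200 [194 136  52] 0.161 [0.646 0.074 0.101] [ 0.029 -0.    -0.001] | [ 0.029 -0.004  0.   ]
215 [195 136  51] 0.163 [0.639 0.073 0.1  ] [ 0.022 -0.    -0.   ] | [ 0.022 -0.004  0.   ]
230 [192 137  52] 0.166 [0.632 0.072 0.1  ] [ 0.015 -0.     0.   ] | [ 0.015 -0.004 -0.001]
245 [193 136  53] 0.167 [0.625 0.071 0.1  ] [ 0.008 -0.    -0.001] | [ 0.008 -0.004  0.001]
260 [51 42 33] 0.147 [0.627 0.071 0.121] [ 0.01  -0.    -0.021] | [ 0.011 -0.004 -0.021]
275 [48 41 35] 0.134 [0.628 0.071 0.135] [ 0.011 -0.    -0.035] | [ 0.011 -0.003 -0.035]
290 [40 37 31] 0.125 [0.627 0.071 0.144] [ 0.01  -0.    -0.045] | [ 0.011 -0.003 -0.045]
305 [44 41 38] 0.119 [0.626 0.071 0.151] [ 0.009 -0.    -0.051] | [ 0.012 -0.003 -0.056]
320 [43 40 38] 0.121 [0.62 0.07 0.15] [ 0.003 -0.    -0.05 ] | [ 0.011 -0.003 -0.063]
335 [41 39 36] 0.122 [0.615 0.069 0.151] [-0.002 -0.    -0.051] | [ 0.008 -0.003 -0.066]
350 [38 38 35] 0.124 [0.609 0.068 0.151] [-0.008 -0.    -0.051] | [ 0.    -0.003 -0.062]
365 [160 102  55] 0.305 [0.481 0.047 0.   ] [-0.137 -0.     0.1  ] | [-0.005 -0.003 -0.062]
380 [147  94  50] 0.309 [0.467 0.045 0.001] [-0.152 -0.     0.099] | [-0.008 -0.003 -0.064]
395 [35 35 34] 0.083 [0.626 0.071 0.188] [ 0.009 -0.    -0.088] | [ 0.01  -0.002 -0.089]
410 [34 34 33] 0.078 [0.626 0.071 0.193] [ 0.01  -0.    -0.093] | [ 0.011 -0.002 -0.094]
```

```bash
python3 - <<'E'
from h import *
o=get_obs();p,d,i,T=snap('wrist'); P=cloud(d,i,T)
M=R.from_euler('xyz',o['tcp_rot'],degrees=True).as_matrix()
L=(P-o['ee_pos'])@M
for u in (258,264,270,294):
  for v in range(240,330,10): print(u,v,p[v,u],L[v,u].round(3))
p,d,i,T=snap('side');P=cloud(d,i,T)
m=(d>0)&(abs(P[...,0]-.617)<.06)&(abs(P[...,1]-.069)<.06)&(P[...,2]>.1)&(p.max(-1)<90)
print(m.sum(),np.percentile(P[m][:,2],[0,1,3,5,10,20]));k=np.argsort(P[m][:,2])[:15];print(P[m][k].round(3))
E
```

```text
258 240 [97 52 33] [ 0.    -0.011  0.025]
258 250 [94 53 33] [-0.006 -0.011  0.027]
258 260 [93 55 34] [-0.011 -0.011  0.026]
258 270 [56 47 40] [ 0.006 -0.008 -0.022]
258 280 [56 55 50] [ 0.007 -0.008 -0.03 ]
258 290 [33 32 29] [ 0.007 -0.008 -0.038]
258 300 [35 34 32] [ 0.012 -0.007 -0.053]
258 310 [42 39 39] [ 0.013 -0.006 -0.06 ]
258 320 [37 36 35] [ 0.012 -0.006 -0.065]
264 240 [196 138  54] [ 0.01  -0.007 -0.   ]
264 250 [195 137  54] [ 0.005 -0.007  0.   ]
264 260 [140 133 116] [ 0.01  -0.006 -0.021]
264 270 [140 131 113] [ 0.011 -0.006 -0.03 ]
264 280 [140 133 116] [ 0.011 -0.005 -0.038]
264 290 [140 134 117] [ 0.011 -0.005 -0.045]
264 300 [167 157 138] [ 0.01  -0.005 -0.051]
264 310 [39 39 37] [ 0.012 -0.005 -0.059]
264 320 [38 37 36] [ 0.012 -0.004 -0.063]
270 240 [192 136  53] [ 0.011 -0.004 -0.   ]
270 250 [193 134  52] [ 0.005 -0.004  0.   ]
270 260 [141 133 114] [ 0.011 -0.004 -0.022]
270 270 [140 131 112] [ 0.011 -0.003 -0.031]
270 280 [140 133 115] [ 0.01  -0.003 -0.037]
270 290 [141 134 117] [ 0.011 -0.003 -0.046]
270 300 [177 170 147] [ 0.01  -0.003 -0.05 ]
270 310 
[... 163 characters left out ...]
1]
294 260 [142 134 116] [ 0.011  0.006 -0.022]
294 270 [141 132 114] [ 0.011  0.005 -0.031]
294 280 [139 133 116] [ 0.011  0.005 -0.039]
294 290 [142 136 118] [ 0.011  0.005 -0.046]
294 300 [184 177 153] [ 0.011  0.005 -0.051]
294 310 [39 38 36] [ 0.012  0.004 -0.059]
294 320 [38 37 35] [ 0.012  0.004 -0.063]
2409 [0.11710829 0.13071772 0.16386197 0.17712748 0.19956112 0.24703709]
[[0.604 0.064 0.117]
 [0.604 0.063 0.119]
 [0.604 0.068 0.121]
 [0.601 0.073 0.122]
 [0.608 0.081 0.122]
 [0.609 0.079 0.124]
 [0.614 0.081 0.124]
 [0.607 0.078 0.124]
 [0.607 0.057 0.124]
 [0.611 0.081 0.125]
 [0.62  0.081 0.125]
 [0.605 0.062 0.126]
 [0.603 0.065 0.126]
 [0.603 0.069 0.126]
 [0.604 0.067 0.127]]
```

Emit:
servo_tool:
  rows:
    - {"offset":[0,0,0],"yaw":0,"claw":0.4}
    - {"offset":[0,0,0],"yaw":0,"claw":0.4}
    - {"offset":[0,0,0],"yaw":0,"claw":0.4}
    - {"offset":[0,0,0],"yaw":0,"claw":0.4}
    - {"offset":[0,0,0.18],"yaw":0,"claw":0.4}
    - {"offset":[0,0,0.36],"yaw":0,"claw":0.4}
    - {"offset":[0,0,0.36],"yaw":0,"claw":0.4}

```text
time: 4.88
ee_pos: [0.6155, 0.0689, 0.0611]
tcp_rot: [-180.0, 0.2, 9.2]
wrist_force: [0.2, -0.1, 1.3]
opening: 0.0511
grasp_force: 0.0
```

Emit:
servo_tool:
  rows:
    - {"offset":[0,0,0],"yaw":0,"claw":0.7}
    - {"offset":[0,0,0],"yaw":0,"claw":1}
    - {"offset":[0,0,0],"yaw":0,"claw":1}
    - {"offset":[0,0,0],"yaw":0,"claw":1}
    - {"offset":[0,0,0],"yaw":0,"claw":1}

```text
time: 5.5
ee_pos: [0.6174, 0.0691, 0.0648]
tcp_rot: [180.0, -0.1, 9.2]
wrist_force: [-0.3, -0.0, 6.2]
opening: 0.017
grasp_force: 60.9
```

Emit:
servo_tool:
  rows:
    - {"offset":[0,0,-0.3],"yaw":0,"claw":1}
    - {"offset":[0,0,-0.6],"yaw":0,"claw":1}
    - {"offset":[0,0,-0.6],"yaw":0,"claw":1}

```text
time: 5.88
ee_pos: [0.618, 0.0692, 0.1259]
tcp_rot: [180.0, -0.2, 9.2]
wrist_force: [0.3, -0.8, -1.8]
opening: 0.0171
grasp_force: 60.1
```

Emit:
servo_tool:
  rows:
    - {"offset":[-0.3,-0.1,0],"yaw":0,"claw":1}
    - {"offset":[-0.7,-0.1,0],"yaw":0,"claw":1}
    - {"offset":[-1,-0.1,0],"yaw":0,"claw":1}

```text
time: 6.25
ee_pos: [0.5146, 0.0628, 0.122]
tcp_rot: [-180.0, 0.1, 9.2]
wrist_force: [0.2, -0.3, -1.5]
opening: 0.0168
grasp_force: 60.1
```

Emit:
servo_tool:
  rows:
    - {"offset":[-0.5,-0.1,0],"yaw":0,"claw":1}
    - {"offset":[-1,-0.1,0],"yaw":0,"claw":1}
    - {"offset":[-1,-0.1,0],"yaw":0,"claw":1}

```text
time: 6.62
ee_pos: [0.4134, 0.0565, 0.1228]
tcp_rot: [-180.0, 0.1, 9.2]
wrist_force: [0.5, -0.0, -2.2]
opening: 0.0171
grasp_force: 60.1
```

Emit:
servo_tool:
  rows:
    - {"offset":[-0.35,-0.1,0.3],"yaw":0,"claw":1}
    - {"offset":[-0.35,-0.1,0.6],"yaw":0,"claw":1}
    - {"offset":[-0.35,-0.1,0.9],"yaw":0,"claw":1}
    - {"offset":[-0.35,-0.1,0.9],"yaw":0,"claw":1}

```text
time: 7.12
ee_pos: [0.3786, 0.0609, 0.0313]
tcp_rot: [-180.0, 0.3, 9.2]
wrist_force: [-0.3, 0.6, -1.6]
opening: 0.0166
grasp_force: 60.1
```

```bash
python3 - <<'E'
from m import *
go(.38,.06,.007)
p,d,i,T,P=scan(); z=P[...,2]; save('t2',p)
m=(d>0)&(abs(P[...,0]-.617)<.1)&(abs(P[...,1]-.067)<.11)&(z>.05)&(z<.08); print('box rim',rect(P,m),np.median(z[m]))
E
```

```text
go [0.013 0.011 0.243] turn 0 pos [0.3786 0.0609 0.0313] yaw 9.2 t 7.12 F [-0.3  0.6 -1.6] open 0.0166 grip 60.1
box rim (array([615.3,  66.4]), array([130.7, 160.4]), 9.6) 0.06501682379526397
```

Emit:
servo_tool:
  rows:
    - {"offset":[0,0,0.1],"yaw":0,"claw":1}
    - {"offset":[0,0,0.2],"yaw":0,"claw":1}
    - {"offset":[0,0,0.23],"yaw":0,"claw":1}
    - {"offset":[0,0,0.26],"yaw":0,"claw":1}
    - {"offset":[0,0,0.26],"yaw":0,"claw":1}
    - {"offset":[0,0,0.26],"yaw":0,"claw":1}

```text
time: 7.92
ee_pos: [0.3804, 0.0612, 0.0082]
tcp_rot: [180.0, -0.0, 9.2]
wrist_force: [0.4, 0.5, -1.3]
opening: 0.0169
grasp_force: 60.1
```

Emit:
servo_tool:
  rows:
    - {"offset":[0,0,0.03],"yaw":0,"claw":1}
    - {"offset":[0,0,0.03],"yaw":0,"claw":1}
    - {"offset":[0,0,0.03],"yaw":0,"claw":1}

```text
time: 8.3
ee_pos: [0.3806, 0.0612, 0.0067]
tcp_rot: [-180.0, -0.1, 9.2]
wrist_force: [-6.6, -1.2, 15.2]
opening: 0.0168
grasp_force: 62.5
```

Emit:
servo_tool:
  rows:
    - {"offset":[0,0,0],"yaw":0,"claw":0.5}
    - {"offset":[0,0,0],"yaw":0,"claw":0}
    - {"offset":[0,0,0],"yaw":0,"claw":0}
    - {"offset":[0,0,-0.5],"yaw":0,"claw":0}
    - {"offset":[0,0,-1],"yaw":0,"claw":0}
    - {"offset":[0,0,-1],"yaw":0,"claw":0}

```text
time: 9.05
ee_pos: [0.3821, 0.0614, 0.1085]
tcp_rot: [180.0, -0.3, 9.2]
wrist_force: [-0.0, 0.4, -0.3]
opening: 0.0853
grasp_force: 0.0
```

Emit:
servo_tool:
  rows:
    - {"offset":[0,0.5,-0.5],"yaw":0,"claw":0}
    - {"offset":[0,1,-1],"yaw":0,"claw":0}
    - {"offset":[0,1,-1],"yaw":0,"claw":0}

```text
time: 9.43
ee_pos: [0.397, -0.0394, 0.2066]
tcp_rot: [180.0, -0.1, 9.1]
wrist_force: [0.0, 0.2, -0.1]
opening: 0.0855
grasp_force: 0.0
```

```bash
cat > cup.py <<'E'
from m import *
def cup():
    p,d,i,T=snap('wrist'); P=cloud(d,i,T); z=P[...,2]
    r,g,b=[p[...,k].astype(int) for k in range(3)]
    m=(d>0)&(b>r+10)&(z>.092)&(z<.11)&(P[...,1]<.05)
    print(m.sum(), rect(P,m),np.median(z[m]) if m.sum() else 0, cv2.minEnclosingCircle((P[m][:,:2]*1000).astype(np.float32)))
E
python3 - <<'E'
from cup import *
cup()
o=get_obs();print(o['q'].round(1))
p,d,i,T,P=scan(); z=P[...,2]
m=(d>0)&(abs(P[...,0]-.38)<.12)&(abs(P[...,1]-.06)<.11)&(z>.01)&(z<.02); print('lid',rect(P,m),np.median(z[m]))
go(.469,-.148,.145,99.3)
E
```

```text
1933 (array([ 471. , -144.1]), array([66., 66.]), 71.3) 0.0991683059022953 ((470.8441162109375, -144.14146423339844), 33.523746490478516)
[ -5.7 -15.9 -10.4  95.3  -0.  165.3]
lid (array([369.6, 134.8]), array([126.1,  19.7]), 2.3) 0.01556102498051315
go [0.543 1.197 0.601] turn -0.5013 pos [ 0.3966 -0.0384  0.2051] yaw 9.07 t 9.53 F [-0.7  0.6 -0.6] open 0.0853 grip 0.0
```

Emit:
servo_tool:
  rows:
    - {"offset":[0.3,0.6,0],"yaw":-0.5013,"claw":0}
    - {"offset":[0.6,1,0],"yaw":-0.5013,"claw":0}
    - {"offset":[0.6,1,0],"yaw":-0.5013,"claw":0}
    - {"offset":[0.6,1,0],"yaw":-0.5013,"claw":0}
    - {"offset":[0.6,1,0],"yaw":-0.5013,"claw":0}
    - {"offset":[0.6,1,0],"yaw":-0.5013,"claw":0}
    - {"offset":[0.6,1,0],"yaw":-0.5013,"claw":0}
    - {"offset":[0.6,1,0],"yaw":-0.5013,"claw":0}
    - {"offset":[0.6,1,0],"yaw":-0.5013,"claw":0}
    - {"offset":[0.6,1,0],"yaw":-0.5013,"claw":0}

```text
time: 10.78
ee_pos: [0.4709, -0.1255, 0.2032]
tcp_rot: [-179.9, -0.1, 99.5]
wrist_force: [-0.3, -0.7, -0.3]
opening: 0.0855
grasp_force: 0.0
```

```bash
python3 - <<'E'
from cup import *
cup()
go(.471,-.144,.035,99.3)
E
```

```text
917 (array([ 470.8, -144.1]), array([65.1, 65.9]), 7.1) 0.09987998217875305 ((471.2165832519531, -144.17066955566406), 33.32052993774414)
go [-0.181 -0.03   1.685] turn 0.0004 pos [ 0.471  -0.1257  0.2035] yaw 99.37 t 10.82 F [-0.8  0.3 -0.1] open 0.0851 grip 0.0
```

Emit:
servo_tool:
  rows:
    - {"offset":[-0.18,-0.03,0.4],"yaw":0,"claw":0}
    - {"offset":[-0.18,-0.03,0.85],"yaw":0,"claw":0}
    - {"offset":[-0.18,-0.03,0.85],"yaw":0,"claw":0}

```text
time: 11.2
ee_pos: [0.4692, -0.1439, 0.1165]
tcp_rot: [-179.7, -0.2, 99.3]
wrist_force: [-0.2, 0.4, 0.8]
opening: 0.0855
grasp_force: 0.0
```

Emit:
servo_tool:
  squeeze: 30
  rows:
    - {"offset":[0,0,0.3],"yaw":0,"claw":0}
    - {"offset":[0,0,0.6],"yaw":0,"claw":0}
    - {"offset":[0,0,0.83],"yaw":0,"claw":0}
    - {"offset":[0,0,0.83],"yaw":0,"claw":0}
    - {"offset":[0,0,0.83],"yaw":0,"claw":0.4}
    - {"offset":[0,0,0.83],"yaw":0,"claw":0.8}
    - {"offset":[0,0,0.83],"yaw":0,"claw":0.8}
    - {"offset":[0,0,0.83],"yaw":0,"claw":0.8}

```text
time: 12.2
ee_pos: [0.4725, -0.1453, 0.0394]
tcp_rot: [179.8, 0.1, 99.4]
wrist_force: [-1.2, 0.7, 5.6]
opening: 0.0653
grasp_force: 32.3
```

```bash
python3 - <<'E'
from h import *
go(.618,.069,.2)
p,d,i,T=snap('side'); save('s3',cv2.resize(p[150:250,230:380],(600,400)))
E
```

```text
go [ 1.876  1.786 -1.606] turn 0 pos [ 0.4725 -0.1453  0.0394] yaw 99.41 t 12.2 F [-1.2  0.7  5.6] open 0.0653 grip 32.3
```

View pics/s3.png

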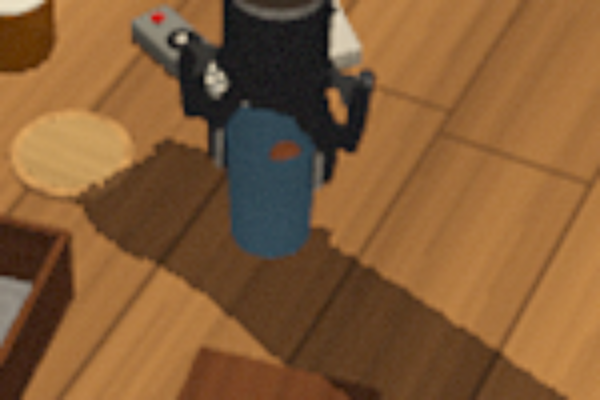

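The cup is held upright near its top at (270,170), with the jaws on both sides and a chocolate visible in the mouth. The open box is at lower left.

Emit:
servo_tool:
  rows:
    - {"offset":[0,0,-0.2],"yaw":0,"claw":0.8}
    - {"offset":[0,0,-0.4],"yaw":0,"claw":0.8}
    - {"offset":[0,0,-0.6],"yaw":0,"claw":0.8}

```text
time: 12.62
ee_pos: [0.4717, -0.145, 0.099]
tcp_rot: [179.9, 0.0, 99.4]
wrist_force: [0.2, 0.3, -1.8]
opening: 0.0656
grasp_force: 34.3
```

Emit:
servo_tool:
  rows:
    - {"offset":[0.08,0.2,0],"yaw":0,"claw":0.8}
    - {"offset":[0.16,0.45,0],"yaw":0,"claw":0.8}
    - {"offset":[0.24,0.7,0],"yaw":0,"claw":0.8}
    - {"offset":[0.34,0.9,0],"yaw":0,"claw":0.8}

```text
time: 13.12
ee_pos: [0.5561, -0.0956, 0.0967]
tcp_rot: [180.0, -0.0, 99.4]
wrist_force: [-0.1, -0.9, -2.8]
opening: 0.0655
grasp_force: 34.5
```

Emit:
servo_tool:
  rows:
    - {"offset":[0.1,0.3,0],"yaw":0,"claw":0.8}
    - {"offset":[0.2,0.6,0],"yaw":0,"claw":0.8}
    - {"offset":[0.3,0.8,0],"yaw":0,"claw":0.8}
    - {"offset":[0.34,0.88,0.1],"yaw":0,"claw":0.8}
    - {"offset":[0.34,0.88,0.28],"yaw":0,"claw":0.8}
    - {"offset":[0.34,0.88,0.28],"yaw":0,"claw":0.8}

```text
time: 13.88
ee_pos: [0.634, -0.0489, 0.0662]
tcp_rot: [-179.8, -0.1, 99.4]
wrist_force: [-0.2, -0.8, -2.3]
opening: 0.0654
grasp_force: 34.6
```

```bash
python3 - <<'E'
from h import *
go(.6375,-.0495,.071,99.4)
p,d,i,T=snap('side'); save('s4',cv2.resize(p[130:270,150:350],(700,490))); P=cloud(d,i,T)
q=p.astype(int); m=(d>0)&(q[...,2]>q[...,0]+25)&(abs(P[...,0]-.63)<.1)&(abs(P[...,1]+.05)<.06)&(P[...,2]>.015)
print(m.sum(),P[m].min(0),P[m].max(0),P[m].mean(0))
E
```

```text
go [-0.011  0.034 -0.048] turn 0.0 pos [ 0.634  -0.0489  0.0662] yaw 99.4 t 13.88 F [-0.2 -0.8 -2.3] open 0.0654 grip 34.6
563 [ 0.59748454 -0.08256065  0.03624519] [ 0.66364507 -0.01153391  0.15465118] [ 0.62836758 -0.03918323  0.09407346]
```

View pics/s4.png

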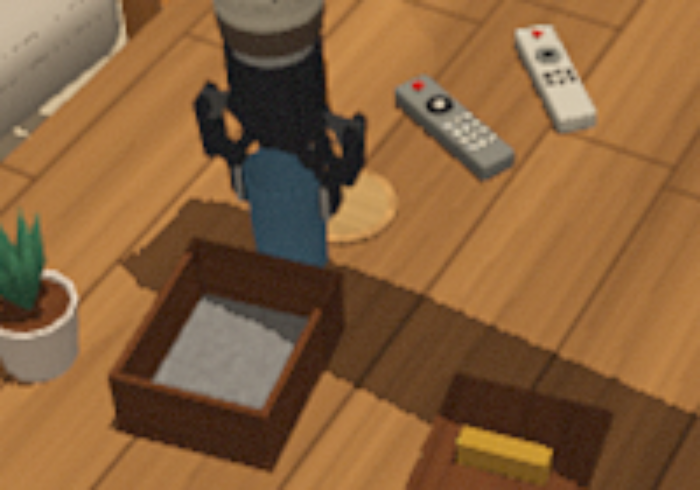

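The box is open with its pale floor at (230,345), and the cup hangs behind the near wall at (285,215). The lid lies handle up at (510,440) and both remotes are clear. Next I'll tilt the cup over the wall.

Emit:
servo_tool:
  squeeze: 25
  rows:
    - {"offset":[0.08,0.03,-0.02],"yaw":0,"claw":0.8}
    - {"offset":[0.16,0.03,-0.06],"yaw":0,"claw":0.8}
    - {"offset":[0.25,0.03,-0.1],"yaw":0,"claw":0.8}
    - {"offset":[0.33,0.03,-0.12],"yaw":0,"claw":0.8}
    - {"offset":[0.4,0.03,-0.12],"yaw":0,"claw":0.8}
    - {"offset":[0.47,0.03,-0.12],"yaw":0,"claw":0.8}
    - {"offset":[0.47,0.03,-0.12],"yaw":0,"claw":0.8}

```text
time: 14.8
ee_pos: [0.631, -0.0012, 0.0811]
tcp_rot: [180.0, -0.0, 99.5]
wrist_force: [0.5, -2.2, 0.9]
opening: 0.0645
grasp_force: 27.6
```

```bash
python3 - <<'E'
from h import *
go(.6375,-.0495,.071,99.4)
p,d,i,T=snap('side'); save('s5',cv2.resize(p[130:270,150:350],(700,490)))
E
```

```text
go [-0.487 -0.016  0.101] turn 0.0004 pos [ 0.631  -0.0012  0.0811] yaw 99.47 t 14.8 F [ 0.5 -2.2  0.9] open 0.0645 grip 27.6
```

View pics/s5.png

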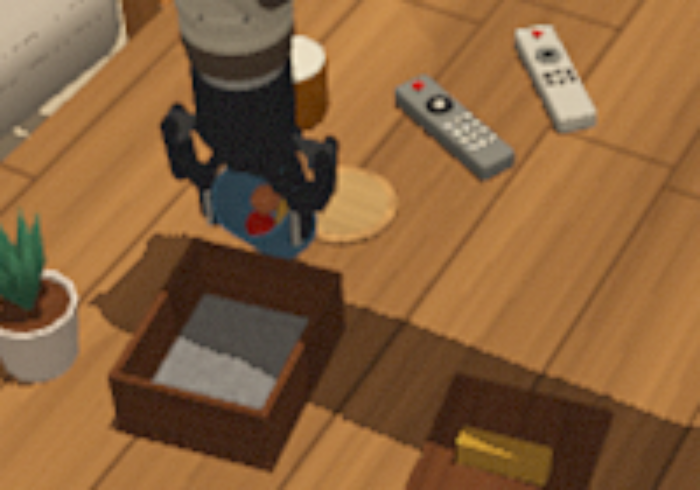

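The cup is now tilted about 45° over the wall, with its mouth and chocolates visible at (262,210). Now the rest of the arc.

Emit:
servo_tool:
  rows:
    - {"offset":[0.07,0,0.01],"yaw":0,"claw":0.8}
    - {"offset":[0.13,0,0.04],"yaw":0,"claw":0.8}
    - {"offset":[0.19,0,0.07],"yaw":0,"claw":0.8}
    - {"offset":[0.25,0,0.11],"yaw":0,"claw":0.8}
    - {"offset":[0.3,0,0.16],"yaw":0,"claw":0.8}
    - {"offset":[0.34,0,0.21],"yaw":0,"claw":0.8}
    - {"offset":[0.37,0,0.25],"yaw":0,"claw":0.8}
    - {"offset":[0.39,0,0.29],"yaw":0,"claw":0.8}
    - {"offset":[0.39,0,0.29],"yaw":0,"claw":0.8}
    - {"offset":[0.39,0,0.29],"yaw":0,"claw":0.8}
    - {"offset":[0.39,0,0.29],"yaw":0,"claw":0.8}

```text
time: 16.23
ee_pos: [0.6252, 0.038, 0.0529]
tcp_rot: [179.9, -0.1, 99.5]
wrist_force: [1.0, 3.8, 8.9]
opening: 0.0642
grasp_force: 36.0
```

```bash
python3 - <<'E'
from h import *
go(.6375,-.0495,.071,99.4)
p,d,i,T=snap('side'); save('s6',cv2.resize(p[150:270,170:310],(700,600)))
E
```

```text
go [-0.883 -0.023 -0.181] turn 0.0005 pos [0.6252 0.038  0.0529] yaw 99.49 t 16.23 F [1.  3.8 8.9] open 0.0642 grip 36.0
```

View pics/s6.png

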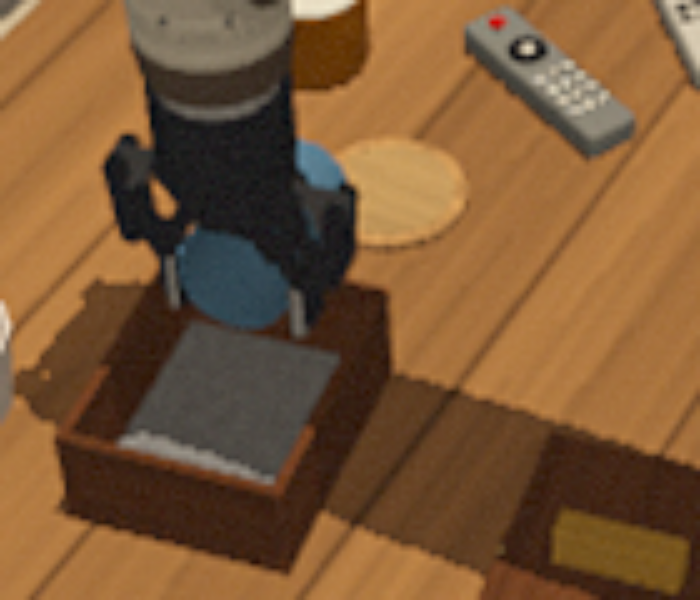

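The cup has swung to about horizontal, with its body at (240,280) and foot at (320,165). No chocolates are visible on the box floor from this side yet, so I'll check with the wrist view.

```bash
python3 - <<'E'
from h import *
p,d,i,T=snap('wrist'); q,_,_,_=snap('top'); save('w7',np.hstack([cv2.resize(p,(400,300)),cv2.resize(q[130:250,170:330],(400,300))]))
E
```

```text
(no output)
```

View pics/w7.png

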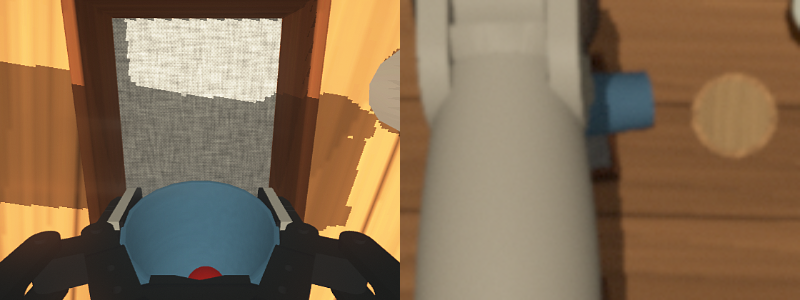

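The wrist view on the left looks into the cup, and a red chocolate is still inside at (205,272). The tilt is still under 90°, so I'll continue downward and outward.

Emit:
servo_tool:
  rows:
    - {"offset":[0.04,0,0.03],"yaw":0,"claw":0.8}
    - {"offset":[0.06,0,0.06],"yaw":0,"claw":0.8}
    - {"offset":[0.08,0,0.09],"yaw":0,"claw":0.8}
    - {"offset":[0.09,0,0.12],"yaw":0,"claw":0.8}
    - {"offset":[0.09,0,0.12],"yaw":0,"claw":0.8}
    - {"offset":[0.09,0,0.12],"yaw":0,"claw":0.8}

```text
time: 17.12
ee_pos: [0.6232, 0.0458, 0.0402]
tcp_rot: [180.0, -0.0, 99.4]
wrist_force: [0.3, 0.9, 6.0]
opening: 0.0642
grasp_force: 37.3
```

```bash
cat > see.py <<'E'
from h import *
def foot():
    # cup tilt: blue side-camera cloud, lower silhouette; chocs: bright saturated blobs inside box in wrist view
    p,d,i,T=snap('top'); P=cloud(d,i,T); q=p.astype(int)
    m=(d>0)&(q[...,2]>q[...,0]+30)&(abs(P[...,0]-.63)<.06)&(P[...,1]>-.12)&(P[...,1]<.1)&(P[...,2]>.03)
    s=(P[m]-[.631,-.010,.066])@np.array([[-.163,.987,0],[0,0,1]]).T*1000
    for x in range(-60,60,8):
        k=abs(s[:,0]-x)<4
        if k.sum()>5: print(x,round(np.percentile(s[k,1],90)),k.sum(),end='; ')
    print()
E
python3 - <<'E'
from see import *
foot(); go(.6375,-.0495,.071,99.4)
p,d,i,T=snap('wrist'); np.save('w8.npy',p); q=p.astype(int)
s=cv2.cvtColor(p,cv2.COLOR_RGB2HSV); m=(s[...,1]>150)&(s[...,2]>80)&((s[...,0]<8)|(s[...,0]>165)|((s[...,0]>35)&(s[...,0]<90)))
k=cv2.connectedComponentsWithStats(m.astype(np.uint8))
print([(k[2][j,4],k[3][j].round()) for j in range(1,k[0]) if k[2][j,4]>60])
E
```

```text
-36 66 6; -28 65 60; -20 64 64; -12 64 63; -4 64 62; 4 63 46; 
go [-0.964 -0.016 -0.308] turn 0.0002 pos [0.6232 0.0458 0.0402] yaw 99.44 t 17.18 F [0.3 1.  7.1] open 0.0645 grip 37.4
[(np.int32(1843), array([287., 353.]))]
```

```bash
python3 - <<'E'
from h import *
p,d,i,T=snap('wrist'); save('w9',p)
E
```

```text
(no output)
```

View pics/w9.png

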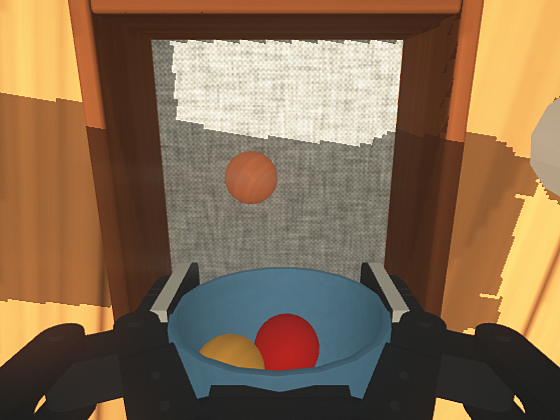

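One orange ball is on the box floor at (250,178), and yellow and red ones are near the lip at (232,350) and (287,345). I'll tilt a little more and wait.

Emit:
servo_tool:
  rows:
    - {"offset":[0.03,0,0.03],"yaw":0,"claw":0.8}
    - {"offset":[0.05,0,0.06],"yaw":0,"claw":0.8}
    - {"offset":[0.06,0,0.08],"yaw":0,"claw":0.8}
    - {"offset":[0.06,0,0.08],"yaw":0,"claw":0.8}
    - {"offset":[0.06,0,0.08],"yaw":0,"claw":0.8}
    - {"offset":[0.06,0,0.08],"yaw":0,"claw":0.8}
    - {"offset":[0.06,0,0.08],"yaw":0,"claw":0.8}
    - {"offset":[0.06,0,0.08],"yaw":0,"claw":0.8}
    - {"offset":[0.06,0,0.08],"yaw":0,"claw":0.8}
    - {"offset":[0.06,0,0.08],"yaw":0,"claw":0.8}

```text
time: 18.52
ee_pos: [0.6236, 0.0514, 0.0344]
tcp_rot: [179.8, 0.1, 99.4]
wrist_force: [0.1, -0.5, 18.5]
opening: 0.064
grasp_force: 38.4
```

```bash
python3 - <<'E'
from see import *
foot(); go(.6375,-.0495,.071,99.4)
p,d,i,T=snap('wrist'); save('w10',p)
E
```

```text
-28 68 15; -20 68 65; -12 65 61; -4 64 66; 4 63 62; 12 64 31; 
go [-1.018 -0.028 -0.365] turn 0.0001 pos [0.6236 0.0514 0.0345] yaw 99.43 t 18.57 F [-0.9 -1.5 18.6] open 0.0645 grip 38.4
```

View pics/w10.png

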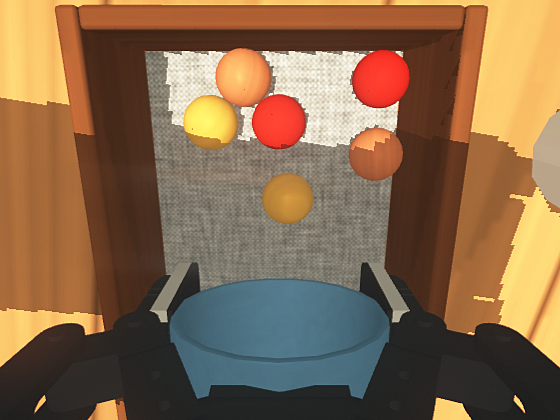

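Six chocolates are now on the box floor, with centres at about (243,75), (381,78), (210,122), (279,120), (376,153) and (288,197), and the lip is clear. Next I'll shift forward so the foot clears the wall, then use the wall edge to stand the cup up.

Emit:
servo_tool:
  rows:
    - {"offset":[0,0,-0.05],"yaw":0,"claw":0.8}
    - {"offset":[0,0,-0.1],"yaw":0,"claw":0.8}
    - {"offset":[0,0,-0.1],"yaw":0,"claw":0.8}
    - {"offset":[0.2,0,-0.15],"yaw":0,"claw":0.8}
    - {"offset":[0.4,0,-0.15],"yaw":0,"claw":0.8}
    - {"offset":[0.52,0,-0.15],"yaw":0,"claw":0.8}
    - {"offset":[0.52,0,-0.15],"yaw":0,"claw":0.8}

```text
time: 19.5
ee_pos: [0.6134, 0.104, 0.0468]
tcp_rot: [-180.0, -0.0, 99.5]
wrist_force: [-0.8, 0.0, -1.7]
opening: 0.0638
grasp_force: 38.8
```

```bash
python3 - <<'E'
from see import *
foot(); go(.6375,-.0495,.071,99.4)
p,d,i,T=snap('side'); save('s11',cv2.resize(p[150:270,170:310],(700,600)))
E
```

```text
28 76 53; 36 75 64; 44 74 68; 52 74 66; 
go [-1.547 -0.016 -0.242] turn 0.0005 pos [0.6135 0.1033 0.0468] yaw 99.5 t 19.55 F [-0.2 -0.4 -1.8] open 0.0645 grip 38.8
```

View pics/s11.png

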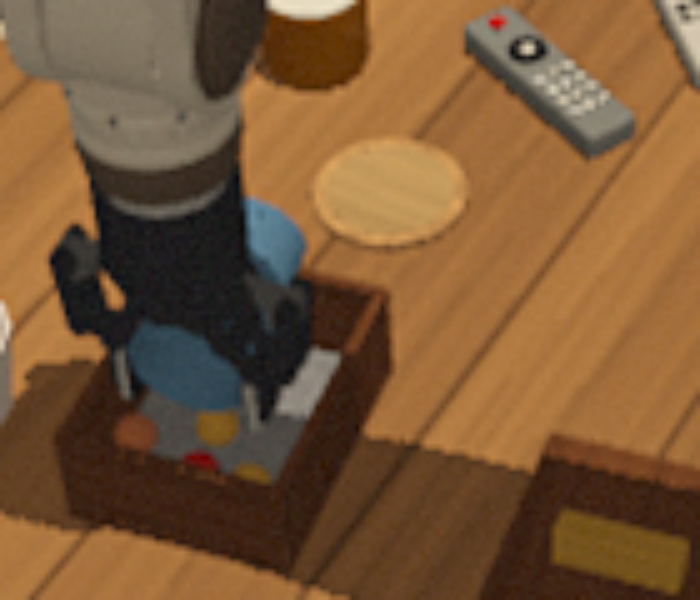

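The cup is still held near horizontal, and chocolates are on the box floor at (135,435), (215,425) and (200,460). I'm hooking the foot on the near wall and following the arc.

Emit:
servo_tool:
  squeeze: 22
  rows:
    - {"offset":[0,0,0.12],"yaw":0,"claw":0.8}
    - {"offset":[0,0,0.23],"yaw":0,"claw":0.8}
    - {"offset":[-0.04,0,0.22],"yaw":0,"claw":0.8}
    - {"offset":[-0.08,0,0.2],"yaw":0,"claw":0.8}
    - {"offset":[-0.11,0,0.13],"yaw":0,"claw":0.8}
    - {"offset":[-0.15,0,0.02],"yaw":0,"claw":0.8}
    - {"offset":[-0.2,0,-0.1],"yaw":0,"claw":0.8}
    - {"offset":[-0.27,0,-0.2],"yaw":0,"claw":0.8}
    - {"offset":[-0.34,0,-0.3],"yaw":0,"claw":0.8}
    - {"offset":[-0.34,0,-0.3],"yaw":0,"claw":0.8}

```text
time: 20.85
ee_pos: [0.6199, 0.0686, 0.0781]
tcp_rot: [179.9, 0.0, 99.4]
wrist_force: [0.2, 0.4, -1.3]
opening: 0.0643
grasp_force: 38.8
```

```bash
python3 - <<'E'
from see import *
foot(); go(.6375,-.0495,.071,99.4)
E
```

```text
-12 109 17; -4 106 68; 4 105 69; 12 105 73; 20 104 69; 28 104 31; 
go [-1.197 -0.016  0.063] turn -0.0 pos [0.6195 0.0689 0.0773] yaw 99.4 t 20.9 F [ 0.4  0.5 -2.3] open 0.064 grip 38.8
```

Emit:
servo_tool:
  rows:
    - {"offset":[0.18,0,0],"yaw":0,"claw":0.8}
    - {"offset":[0.36,0,0],"yaw":0,"claw":0.8}
    - {"offset":[0.36,0,0.2],"yaw":0,"claw":0.8}
    - {"offset":[0.36,0,0.4],"yaw":0,"claw":0.8}
    - {"offset":[0.36,0,0.57],"yaw":0,"claw":0.8}
    - {"offset":[0.36,0,0.57],"yaw":0,"claw":0.8}
    - {"offset":[0.3,0,0.57],"yaw":0,"claw":0.8}
    - {"offset":[0.26,0,0.57],"yaw":0,"claw":0.8}
    - {"offset":[0.23,0,0.56],"yaw":0,"claw":0.8}

```text
time: 22.02
ee_pos: [0.6159, 0.0914, 0.0216]
tcp_rot: [180.0, -0.0, 99.4]
wrist_force: [0.7, 0.7, -1.2]
opening: 0.0643
grasp_force: 38.8
```

```bash
python3 - <<'E'
from see import *
foot(); go(.6375,-.0495,.071,99.4)
E
```

```text
12 50 28; 20 50 63; 28 49 63; 36 49 62; 44 48 57; 
go [-1.423 -0.017 -0.493] turn -0.0 pos [0.616  0.0912 0.0217] yaw 99.39 t 22.07 F [-0.4 -0.7 -1.5] open 0.064 grip 38.8
```

Emit:
servo_tool:
  rows:
    - {"offset":[-0.04,0,0],"yaw":0,"claw":0.8}
    - {"offset":[-0.07,0,-0.02],"yaw":0,"claw":0.8}
    - {"offset":[-0.1,0,-0.05],"yaw":0,"claw":0.8}
    - {"offset":[-0.1,0,-0.05],"yaw":0,"claw":0.8}

```text
time: 22.58
ee_pos: [0.6165, 0.0872, 0.0269]
tcp_rot: [180.0, -0.5, 99.7]
wrist_force: [-5.7, 25.6, 1.7]
opening: 0.0648
grasp_force: 38.2
```

```bash
python3 - <<'E'
from see import *
foot(); go(.6375,-.0495,.071,99.4)
E
```

```text
12 50 50; 20 50 64; 28 50 63; 36 50 60; 44 49 17; 
go [-1.383 -0.022 -0.442] turn 0.0015 pos [0.6165 0.0872 0.0268] yaw 99.66 t 22.62 F [-5.5 26.4  2.7] open 0.0642 grip 38.2
```

Emit:
servo_tool:
  rows:
    - {"offset":[-0.01,0,-0.06],"yaw":0,"claw":0.8}
    - {"offset":[-0.03,0,-0.12],"yaw":0,"claw":0.8}
    - {"offset":[-0.06,0,-0.2],"yaw":0,"claw":0.8}
    - {"offset":[-0.1,0,-0.28],"yaw":0,"claw":0.8}
    - {"offset":[-0.16,0,-0.36],"yaw":0,"claw":0.8}

```text
time: 23.25
ee_pos: [0.6198, 0.0677, 0.0629]
tcp_rot: [179.9, -0.1, 99.5]
wrist_force: [-1.5, 6.4, 2.3]
opening: 0.064
grasp_force: 23.9
```

```bash
python3 - <<'E'
from see import *
foot(); go(.6375,-.0495,.071,99.4)
E
```

```text
-4 52 46; 4 56 62; 12 58 65; 20 62 61; 28 64 9; 
go [-1.175 -0.022 -0.069] turn 0.0004 pos [0.6203 0.0668 0.0641] yaw 99.47 t 23.3 F [-4.5  4.5  2.8] open 0.0638 grip 24.0
```

Emit:
servo_tool:
  rows:
    - {"offset":[-0.06,0,-0.04],"yaw":0,"claw":0.8}
    - {"offset":[-0.12,0,-0.1],"yaw":0,"claw":0.8}
    - {"offset":[-0.18,0,-0.15],"yaw":0,"claw":0.8}
    - {"offset":[-0.25,0,-0.2],"yaw":0,"claw":0.8}
    - {"offset":[-0.31,0,-0.25],"yaw":0,"claw":0.8}
    - {"offset":[-0.31,0,-0.25],"yaw":0,"claw":0.8}

```text
time: 24.05
ee_pos: [0.6251, 0.0354, 0.0876]
tcp_rot: [180.0, -0.0, 99.4]
wrist_force: [-0.6, 3.2, 3.6]
opening: 0.0637
grasp_force: 21.5
```

```bash
python3 - <<'E'
from see import *
foot(); go(.6375,-.0495,.071,99.4)
p,d,i,T=snap('side'); save('s12',cv2.resize(p[150:270,170:310],(560,480)))
E
```

```text
-20 49 35; -12 57 55; -4 59 22; 
go [-0.86  -0.017  0.164] turn 0.0001 pos [0.6251 0.0357 0.0874] yaw 99.41 t 24.1 F [-0.   3.3  2.9] open 0.0635 grip 21.5
```

View pics/s12.png

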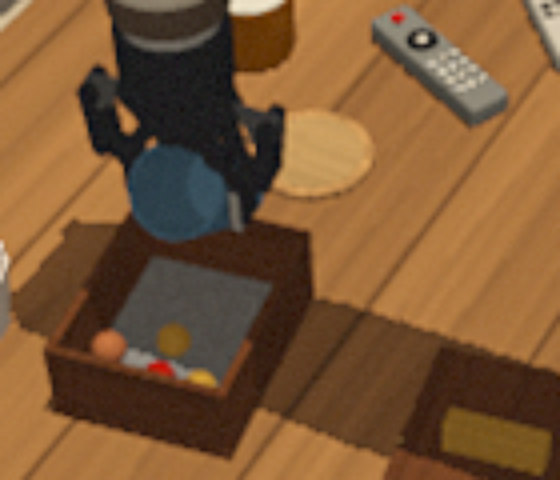

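The cup is about half righted over the near wall, with its mouth facing the camera at (175,195). The coaster and remotes are undisturbed, so I continue.

Emit:
servo_tool:
  rows:
    - {"offset":[-0.08,0,-0.05],"yaw":0,"claw":0.8}
    - {"offset":[-0.15,0,-0.09],"yaw":0,"claw":0.8}
    - {"offset":[-0.23,0,-0.12],"yaw":0,"claw":0.8}
    - {"offset":[-0.31,0,-0.14],"yaw":0,"claw":0.8}
    - {"offset":[-0.39,0,-0.15],"yaw":0,"claw":0.8}
    - {"offset":[-0.47,0,-0.15],"yaw":0,"claw":0.8}
    - {"offset":[-0.55,0,-0.15],"yaw":0,"claw":0.8}
    - {"offset":[-0.62,0,-0.14],"yaw":0,"claw":0.8}
    - {"offset":[-0.62,0,-0.14],"yaw":0,"claw":0.8}

```text
time: 25.28
ee_pos: [0.6356, -0.0266, 0.1018]
tcp_rot: [179.9, 0.1, 99.4]
wrist_force: [-0.4, 0.1, 7.1]
opening: 0.0626
grasp_force: 17.7
```

```bash
python3 - <<'E'
from see import *
foot(); go(.6375,-.0495,.071,99.4)
p,d,i,T=snap('side'); q=p.astype(int);P=cloud(d,i,T)
m=(d>0)&(q[...,2]>q[...,0]+25)&(abs(P[...,0]-.63)<.1)&(P[...,1]>-.1)&(P[...,1]<.06)&(P[...,2]>.03)
s=(P[m]-[.631,-.010,.066])@np.array([[-.163,.987,0],[0,0,1]]).T*1000
for z in range(-20,110,10):
    k=abs(s[:,1]-z)<5
    if k.sum()>5: print(z,np.percentile(s[k,0],[5,95]).round(),k.sum(),end='; ')
c=[cv2.resize(p[130:250,170:310],(400,343))]; w,_,_,_=snap('wrist'); c.append(cv2.resize(w,(400,343))); save('s13',np.hstack(c))
E
```

```text
go [-0.23  -0.018  0.308] turn -0.0001 pos [ 0.6355 -0.0265  0.1018] yaw 99.39 t 25.32 F [0.  0.4 7.3] open 0.0624 grip 17.8
10 [-1. 13.] 17; 20 [-19.  17.] 34; 30 [-40.  18.] 59; 40 [-38.  22.] 62; 50 [-36.  26.] 71; 60 [-33.  29.] 84; 70 [-32.  34.] 76; 80 [-29.  36.] 82; 90 [-25.  41.] 100; 100 [-24.  35.] 76;
```

View pics/s13.png

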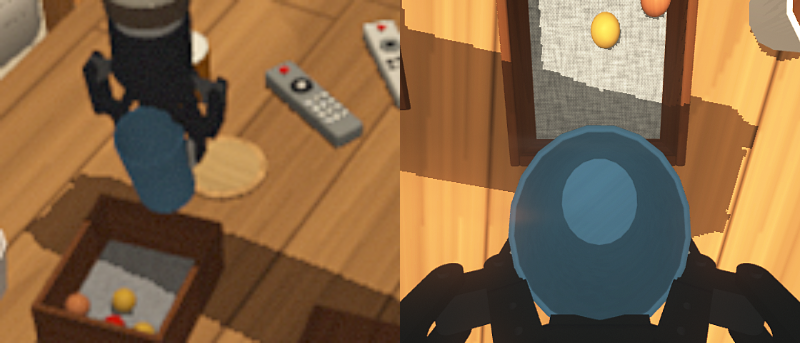

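The side view on the left shows the cup leaning about 15°. The wrist view on the right shows its bare floor at (600,200), so the cup is empty. The chocolates are in the box, with a yellow one at (605,30) and an orange one at (655,5). I'll move it off the box and square it up by pressing the foot on the table.

Emit:
servo_tool:
  squeeze: 25
  rows:
    - {"offset":[0,0,-0.15],"yaw":0,"claw":0.8}
    - {"offset":[-0.1,-0.1,-0.2],"yaw":0,"claw":0.8}
    - {"offset":[-0.25,-0.35,-0.2],"yaw":0,"claw":0.8}
    - {"offset":[-0.45,-0.6,-0.2],"yaw":0,"claw":0.8}
    - {"offset":[-0.45,-0.72,-0.2],"yaw":0,"claw":0.8}
    - {"offset":[-0.45,-0.72,0],"yaw":0,"claw":0.8}
    - {"offset":[-0.45,-0.72,0.25],"yaw":0,"claw":0.8}
    - {"offset":[-0.45,-0.72,0.5],"yaw":0,"claw":0.8}
    - {"offset":[-0.45,-0.72,0.6],"yaw":0,"claw":0.8}

```text
time: 26.55
ee_pos: [0.5704, -0.0815, 0.0395]
tcp_rot: [-179.9, -0.0, 99.4]
wrist_force: [0.8, -0.9, -1.8]
opening: 0.0625
grasp_force: 26.4
```

```bash
cat >> see.py <<'E'
def prof(cx,cy):
    go(cx,cy,.03)
    p,d,i,T=snap('side'); q=p.astype(int);P=cloud(d,i,T)
    m=(d>0)&(q[...,2]>q[...,0]+15)&(abs(P[...,0]-cx)<.06)&(abs(P[...,1]-cy)<.06)&(P[...,2]>.003)
    a=T[:3,0]; s=np.stack([(P[m]-[cx,cy,0])@[a[0],a[1],0],P[m][:,2]],1)*1000
    e=np.array([cx,cy])
    s2=(P[m]-[cx,cy,0])@np.array([-.163,.987,0])*1000
    for z in range(5,140,10):
        k=abs(s[:,1]-z)<5
        if k.sum()>5: print(z,'horiz',np.percentile(s[k,0],[3,97]).round(),'d',np.percentile(s2[k],[50,97]).round(),end='; ')
    print('zmax/min',P[m][:,2].min(),P[m][:,2].max())
E
python3 -c "
from see import *
prof(.572,-.082)"
```

```text
go [-0.007  0.015  0.095] turn 0 pos [ 0.5704 -0.0815  0.0395] yaw 99.43 t 26.55 F [ 0.8 -0.9 -1.8] open 0.0625 grip 26.4
15 horiz [-14.  23.] d [26. 30.]; 25 horiz [-17.  30.] d [ 7. 34.]; 35 horiz [-20.  28.] d [18. 37.]; 45 horiz [-24.  28.] d [ 4. 41.]; 55 horiz [-27.  26.] d [12. 45.]; 65 horiz [-29.  29.] d [15. 47.]; 75 horiz [-31.  26.] d [19. 53.]; 85 horiz [-33.  23.] d [20. 56.]; 95 horiz [-35.  24.] d [25. 60.]; 105 horiz [-40.  25.] d [ 7. 39.]; 115 horiz [-26.  27.] d [ 3. 28.]; 125 horiz [-11.  33.] d [11. 18.]; zmax/min 0.010802502677526471 0.22788098697468218
```

Emit:
servo_tool:
  rows:
    - {"offset":[0,0,0.06],"yaw":0,"claw":0.8}
    - {"offset":[0,0,0.1],"yaw":0,"claw":0.8}
    - {"offset":[0,0,0.13],"yaw":0,"claw":0.8}
    - {"offset":[0,0,0.15],"yaw":0,"claw":0.8}
    - {"offset":[0,0,0.15],"yaw":0,"claw":0.8}

```text
time: 27.22
ee_pos: [0.5754, -0.0832, 0.033]
tcp_rot: [179.4, 0.3, 99.4]
wrist_force: [-3.2, -4.4, 28.9]
opening: 0.0624
grasp_force: 13.1
```

```bash
python3 -c "
from see import *
prof(.572,-.082)"
```

```text
go [ 0.017 -0.032  0.03 ] turn 0 pos [ 0.5754 -0.0832  0.033 ] yaw 99.38 t 27.23 F [-3.2 -4.4 28.9] open 0.0624 grip 13.1
5 horiz [-4. 17.] d [25. 28.]; 15 horiz [-19.  25.] d [24. 30.]; 25 horiz [-21.  27.] d [11. 34.]; 35 horiz [-25.  28.] d [18. 38.]; 45 horiz [-27.  21.] d [-4. 41.]; 55 horiz [-30.  26.] d [15. 45.]; 65 horiz [-34.  23.] d [18. 48.]; 75 horiz [-36.  22.] d [15. 53.]; 85 horiz [-36.  23.] d [17. 57.]; 95 horiz [-41.  21.] d [26. 58.]; 105 horiz [-50.  21.] d [10. 36.]; 115 horiz [-44.  13.] d [ 9. 18.]; 125 horiz [-14.  31.] d [10. 13.]; zmax/min 0.0062430682467995435 0.19650466368702246
```

Emit:
servo_tool:
  rows:
    - {"offset":[0,0,-0.05],"yaw":0,"claw":0.8}
    - {"offset":[0,0,-0.05],"yaw":0,"claw":0.25}
    - {"offset":[0,0,-0.05],"yaw":0,"claw":0.2}
    - {"offset":[0,0,-0.05],"yaw":0,"claw":0.2}
    - {"offset":[0,0,-0.05],"yaw":0,"claw":0.2}
    - {"offset":[0,0,-0.05],"yaw":0,"claw":0.2}

```text
time: 28.02
ee_pos: [0.5718, -0.0818, 0.0314]
tcp_rot: [180.0, 0.0, 99.4]
wrist_force: [0.3, -1.2, 5.6]
opening: 0.0685
grasp_force: 0.0
```

```bash
python3 -c "
from see import *
prof(.572,-.082)"
```

```text
go [-0.002  0.002  0.014] turn 0 pos [ 0.5718 -0.0818  0.0314] yaw 99.43 t 28.02 F [ 0.3 -1.2  5.6] open 0.0685 grip 0.0
5 horiz [-7. 19.] d [24. 27.]; 15 horiz [-17.  26.] d [23. 31.]; 25 horiz [-19.  28.] d [12. 35.]; 35 horiz [-22.  27.] d [19. 37.]; 45 horiz [-25.  25.] d [ 7. 41.]; 55 horiz [-27.  28.] d [12. 46.]; 65 horiz [-29.  26.] d [11. 49.]; 75 horiz [-34.  26.] d [15. 53.]; 85 horiz [-34.  25.] d [20. 56.]; 95 horiz [-37.  23.] d [29. 58.]; 105 horiz [-56.  24.] d [13. 46.]; 115 horiz [-24.  23.] d [10. 18.]; zmax/min 0.006134503339578545 0.2199447935189458
```

Emit:
servo_tool:
  rows:
    - {"offset":[0,0,-0.05],"yaw":0,"claw":0.1}
    - {"offset":[0,0,-0.1],"yaw":0,"claw":0.1}
    - {"offset":[0,0,-0.15],"yaw":0,"claw":0.1}
    - {"offset":[0,0,-0.15],"yaw":0,"claw":0.1}
    - {"offset":[0,0,-0.15],"yaw":0,"claw":0.1}

```text
time: 28.7
ee_pos: [0.5713, -0.0817, 0.0459]
tcp_rot: [-180.0, -0.0, 99.4]
wrist_force: [-0.8, -0.7, 0.7]
opening: 0.0769
grasp_force: 0.0
```

```bash
python3 -c "
from see import *
prof(.572,-.082)"
```

```text
go [-0.004  0.006  0.159] turn 0 pos [ 0.5713 -0.0817  0.0459] yaw 99.43 t 28.7 F [-0.8 -0.7  0.7] open 0.0769 grip 0.0
5 horiz [-20.  25.] d [19. 26.]; 15 horiz [-18.  31.] d [21. 26.]; 25 horiz [-22.  30.] d [21. 26.]; 35 horiz [-20.  31.] d [20. 26.]; 45 horiz [-19.  29.] d [18. 28.]; 55 horiz [-21.  30.] d [12. 28.]; 65 horiz [-20.  31.] d [ 9. 29.]; 75 horiz [-22.  31.] d [-4. 28.]; 85 horiz [-23.  32.] d [10. 29.]; 95 horiz [-25.  31.] d [18. 30.]; 105 horiz [-24.  34.] d [17. 28.]; 135 horiz [-12.  20.] d [11. 18.]; zmax/min 0.00368408227519601 0.23178601021679135
```

The cup now stands upright on the table. Next is the lid.

Emit:
servo_tool:
  rows:
    - {"offset":[0,0,0],"yaw":0,"claw":0}
    - {"offset":[0,0,-0.3],"yaw":0,"claw":0}
    - {"offset":[0,0,-0.7],"yaw":0,"claw":0}
    - {"offset":[0,0,-1],"yaw":0,"claw":0}
    - {"offset":[0,0,-1],"yaw":0,"claw":0}

```text
time: 29.38
ee_pos: [0.5725, -0.0819, 0.1486]
tcp_rot: [179.8, 0.1, 99.4]
wrist_force: [0.5, 0.2, -0.9]
opening: 0.0853
grasp_force: 0.0
```

Emit:
servo_tool:
  rows:
    - {"offset":[0.4,-0.4,-0.6],"yaw":0,"claw":0}
    - {"offset":[0.9,-0.82,-0.6],"yaw":0,"claw":0}
    - {"offset":[0.9,-0.82,-0.6],"yaw":0,"claw":0}

```text
time: 29.75
ee_pos: [0.4741, -0.0051, 0.2064]
tcp_rot: [180.0, -0.0, 99.5]
wrist_force: [0.5, -1.3, -0.3]
opening: 0.0855
grasp_force: 0.0
```

Emit:
servo_tool:
  rows:
    - {"offset":[0.4,-0.4,0],"yaw":0.501,"claw":0}
    - {"offset":[0.82,-0.82,0],"yaw":0.501,"claw":0}
    - {"offset":[0.82,-0.82,0],"yaw":0.501,"claw":0.4}
    - {"offset":[0.82,-0.82,0],"yaw":0.501,"claw":0.4}
    - {"offset":[0.82,-0.82,0],"yaw":0.501,"claw":0.4}
    - {"offset":[0.82,-0.82,0],"yaw":0.501,"claw":0.4}
    - {"offset":[0.82,-0.82,0],"yaw":0.501,"claw":0.4}
    - {"offset":[0.82,-0.82,0],"yaw":0.501,"claw":0.4}
    - {"offset":[0.82,-0.82,0],"yaw":0.501,"claw":0.4}
    - {"offset":[0.82,-0.82,0],"yaw":0.501,"claw":0.4}

```text
time: 31.0
ee_pos: [0.3814, 0.0609, 0.2049]
tcp_rot: [180.0, 0.1, 9.3]
wrist_force: [-0.1, 0.0, -0.2]
opening: 0.0511
grasp_force: 0.0
```

```bash
python3 - <<'E'
from m import *
p,d,i,T=snap('wrist'); P=cloud(d,i,T); z=P[...,2]; q=p.astype(int)
m=(z>.030)&(z<.055)&(d>0)&(q[...,0]>q[...,2]+60)&(abs(P[...,0]-.38)<.08)&(abs(P[...,1]-.06)<.08)
print('handle',m.sum(),rect(P,m),np.median(z[m]))
go(.3806,.0612,.0075,9.2)
p,d,i,T,P=scan(); z=P[...,2]
print('vis arm-free?')
k=(d>0)&(abs(P[...,0]-.618)<.075)&(abs(P[...,1]-.069)<.09)
print('box max z',np.percentile(z[k],99.5)); 
b=((P-[.616,.0665,0])@np.array([[.987,.163,0],[-.163,.987,0],[0,0,1]]).T)
inn=(d>0)&(abs(b[...,0])<.056)&(abs(b[...,1])<.071); print('inside cover',inn.sum(),'z pct',np.percentile(z[inn],[1,50,90,99,100]).round(4))
s=cv2.cvtColor(p,cv2.COLOR_RGB2HSV)
def balls(M,lo=.012):
    mm=(M&(z>lo)&(z<.06)).astype(np.uint8); n=cv2.connectedComponentsWithStats(mm)
    return [(n[2][j,4],P[n[1]==j].mean(0).round(3)) for j in range(1,n[0]) if n[2][j,4]>5]
print('balls in',balls(inn))
mc=(d>0)&(P[...,2]>.085)&(P[...,2]<.108)&(abs(P[...,0]-.57)<.06)&(abs(P[...,1]+.08)<.06); print('cup',rect(P,mc),mc.sum())
m=(d>0)&(P[...,0]>.5)&(P[...,0]<.72)&(P[...,1]<-.2)&(P[...,1]>-.5)&(z>.010)&(z<.03)
n=cv2.connectedComponentsWithStats(m.astype(np.uint8))
for j in range(1,n[0]):
    if n[2][j,4]>100: print('rem',rect(P,n[1]==j))
E
```

```text
handle 1673 (array([381.1,  61.4]), array([70.6, 17.9]), 9.7) 0.041945064730790904
go [-0.008 -0.004  1.976] turn 0.0003 pos [0.3814 0.061  0.2051] yaw 9.25 t 31.05 F [-0.1 -0.1  0.2] open 0.0512 grip 0.0
vis arm-free?
box max z 0.0697169322580244
inside cover 1926 z pct [0.0022 0.0082 0.0269 0.0322 0.0353]
balls in [(np.int32(58), array([0.654, 0.101, 0.026])), (np.int32(61), array([0.649, 0.132, 0.027])), (np.int32(63), array([0.619, 0.074, 0.026])), (np.int32(181), array([0.594, 0.11 , 0.027]))]
cup (array([568.6, -89.9]), array([64.9, 64.7]), 41.6) 117
rem (array([ 599.1, -280.1]), array([ 37.8, 142.4]), 63.7)
rem (array([ 547.2, -387.6]), array([ 38.2, 141.8]), 43.4)
```

Six chocolates are in the box and the cup is empty. I'm picking up the lid.

Emit:
servo_tool:
  rows:
    - {"offset":[0,0,0.5],"yaw":0,"claw":0.4}
    - {"offset":[0,0,0.99],"yaw":0,"claw":0.4}
    - {"offset":[0,0,0.99],"yaw":0,"claw":0.4}

```text
time: 31.48
ee_pos: [0.3792, 0.0607, 0.104]
tcp_rot: [180.0, 0.3, 9.2]
wrist_force: [1.0, 0.6, 0.7]
opening: 0.0515
grasp_force: 0.0
```

Emit:
servo_tool:
  squeeze: 60
  rows:
    - {"offset":[0,0,0.5],"yaw":0,"claw":0.4}
    - {"offset":[0,0,0.9],"yaw":0,"claw":0.4}
    - {"offset":[0,0,0.98],"yaw":0,"claw":0.4}
    - {"offset":[0,0,0.98],"yaw":0,"claw":0.4}
    - {"offset":[0,0,0.98],"yaw":0,"claw":0.7}
    - {"offset":[0,0,0.98],"yaw":0,"claw":1}
    - {"offset":[0,0,0.98],"yaw":0,"claw":1}
    - {"offset":[0,0,0.98],"yaw":0,"claw":1}
    - {"offset":[0,0,0.98],"yaw":0,"claw":1}

```text
time: 32.6
ee_pos: [0.3825, 0.0613, 0.0107]
tcp_rot: [-180.0, -0.2, 9.3]
wrist_force: [-0.1, -0.3, 7.0]
opening: 0.0166
grasp_force: 59.6
```

```bash
python3 -c "
from h import *
go(.6178,.0691,.13,9.4)"
```

```text
go [ 2.335  0.301 -1.193] turn -0.0008 pos [0.3825 0.0613 0.0107] yaw 9.25 t 32.6 F [-0.1 -0.3  7. ] open 0.0166 grip 59.6
```

Emit:
servo_tool:
  rows:
    - {"offset":[0,0,-0.4],"yaw":0,"claw":1}
    - {"offset":[0,0,-0.8],"yaw":0,"claw":1}
    - {"offset":[0,0,-1],"yaw":0,"claw":1}

```text
time: 32.98
ee_pos: [0.3822, 0.0612, 0.1118]
tcp_rot: [-180.0, -0.2, 9.2]
wrist_force: [0.4, -0.5, -1.9]
opening: 0.017
grasp_force: 59.0
```

Emit:
servo_tool:
  rows:
    - {"offset":[0.3,0.1,-0.15],"yaw":0,"claw":1}
    - {"offset":[0.7,0.1,-0.15],"yaw":0,"claw":1}
    - {"offset":[1,0.1,-0.15],"yaw":0,"claw":1}

```text
time: 33.35
ee_pos: [0.4833, 0.0674, 0.1246]
tcp_rot: [180.0, -0.1, 9.2]
wrist_force: [-0.1, -0.5, -0.8]
opening: 0.0163
grasp_force: 59.1
```

Emit:
servo_tool:
  rows:
    - {"offset":[0.4,0.1,0],"yaw":0,"claw":1}
    - {"offset":[0.8,0.1,0],"yaw":0,"claw":1}
    - {"offset":[1,0.1,0],"yaw":0,"claw":1}

```text
time: 33.72
ee_pos: [0.5836, 0.0736, 0.1238]
tcp_rot: [-180.0, 0.0, 9.2]
wrist_force: [-1.4, 0.2, -1.2]
opening: 0.0168
grasp_force: 59.0
```

Emit:
servo_tool:
  rows:
    - {"offset":[0.2,0.1,0],"yaw":0,"claw":1}
    - {"offset":[0.34,0.1,0],"yaw":0,"claw":1}
    - {"offset":[0.34,0.1,0],"yaw":0,"claw":1}
    - {"offset":[0.34,0.1,0],"yaw":0,"claw":1}

```text
time: 34.22
ee_pos: [0.6168, 0.0691, 0.1241]
tcp_rot: [-180.0, 0.0, 9.3]
wrist_force: [-0.1, -0.1, -1.7]
opening: 0.0167
grasp_force: 59.0
```

```bash
python3 - <<'E'
from m import *
go(.6185,.0691,.071,9.4)
p,d,i,T=snap('wrist'); P=cloud(d,i,T); z=P[...,2]; q=p.astype(int)
m=(d>0)&(q[...,0]>q[...,2]+60)&(abs(P[...,0]-.618)<.06)&(abs(P[...,1]-.069)<.03)&(z>.12)&(z<.19)
print('handle',m.sum(),rect(P,m),np.median(z[m]))
p,d,i,T,P=scan(); z=P[...,2]
m=(d>0)&(abs(P[...,0]-.617)<.1)&(abs(P[...,1]-.068)<.1)&(z>.11)&(z<.145)&(p.max(-1)<150); 
print('lid top cam',rect(P,m),np.median(z[m]),m.sum())
E
```

```text
go [0.017 0.003 0.531] turn -0.0008 pos [0.6168 0.0691 0.1241] yaw 9.25 t 34.23 F [-0.1 -0.1 -1.7] open 0.0167 grip 59.0
handle 26208 (array([618.,  69.]), array([ 60., 120.]), 90.0) 0.1297296508730549
lid top cam (array([620.1,  24. ]), array([129.7,  74.4]), 9.4) 0.12946289012799428 1128
```

Emit:
servo_tool:
  rows:
    - {"offset":[0.02,0,0.2],"yaw":0,"claw":1}
    - {"offset":[0.02,0,0.38],"yaw":0,"claw":1}
    - {"offset":[0.02,0,0.45],"yaw":0,"claw":1}
    - {"offset":[0.02,0,0.5],"yaw":0,"claw":1}
    - {"offset":[0.02,0,0.55],"yaw":0,"claw":1}
    - {"offset":[0.02,0,0.55],"yaw":0,"claw":1}

```text
time: 35.08
ee_pos: [0.6194, 0.0694, 0.0693]
tcp_rot: [180.0, -0.0, 9.2]
wrist_force: [0.3, -1.1, -1.7]
opening: 0.0168
grasp_force: 59.2
```

Emit:
servo_tool:
  rows:
    - {"offset":[0,0,0.02],"yaw":0,"claw":1}
    - {"offset":[0,0,0.03],"yaw":0,"claw":1}
    - {"offset":[0,0,0.03],"yaw":0,"claw":1}

```text
time: 35.45
ee_pos: [0.6195, 0.0694, 0.0687]
tcp_rot: [180.0, -0.1, 9.2]
wrist_force: [-6.9, -1.0, 14.7]
opening: 0.0167
grasp_force: 61.3
```

Emit:
servo_tool:
  rows:
    - {"offset":[0,0,0],"yaw":0,"claw":0.5}
    - {"offset":[0,0,0],"yaw":0,"claw":0.2}
    - {"offset":[0,0,0],"yaw":0,"claw":0.2}
    - {"offset":[0,0,-0.5],"yaw":0,"claw":0}
    - {"offset":[0,0,-1],"yaw":0,"claw":0}
    - {"offset":[0,0,-1],"yaw":0,"claw":0}

```text
time: 36.2
ee_pos: [0.6209, 0.0696, 0.1706]
tcp_rot: [180.0, -0.4, 9.2]
wrist_force: [-0.1, 0.2, -0.5]
opening: 0.0853
grasp_force: 0.0
```

Emit:
servo_tool:
  rows:
    - {"offset":[0,0.5,-0.3],"yaw":0,"claw":0}
    - {"offset":[0,1,-0.3],"yaw":0,"claw":0}
    - {"offset":[0,1,-0.3],"yaw":0,"claw":0}

```text
time: 36.58
ee_pos: [0.6354, -0.0323, 0.1949]
tcp_rot: [180.0, 0.1, 9.0]
wrist_force: [-0.7, 0.8, -0.1]
opening: 0.0857
grasp_force: 0.0
```

```bash
python3 - <<'E'
from cup import *
p,d,i,T=snap('wrist'); P=cloud(d,i,T); z=P[...,2]
m=(z>.066)&(z<.085)&(d>0)&(P[...,0]>.5)&(P[...,0]<.72)&(P[...,1]>-.04)&(P[...,1]<.17)
A=np.c_[P[m][:,:2],np.ones(m.sum())]; f=np.linalg.lstsq(A,P[m][:,2],rcond=None)[0]
print('plate',m.sum(),rect(P,m),np.median(z[m]),'tilt deg',np.degrees(f[:2]).round(2))
cup(); go(.571,-.087,.2)
E
```

```text
plate 31886 (array([618.3,  69.2]), array([130.5, 160.5]), 9.3) 0.07409581904521859 tilt deg [-0.05 -0.02]
1605 (array([571.6, -87.2]), array([66.2, 65.8]), 53.2) 0.09890874721792442 ((571.2775268554688, -86.7559585571289), 33.792640686035156)
go [-0.723  0.464 -0.051] turn 0 pos [ 0.635  -0.0296  0.1949] yaw 9.18 t 36.67 F [-0.4  0.3 -0.5] open 0.0854 grip 0.0
```

The lid sits fully home and flat: plate top at 74 mm, tilt about 0°. The cup is next.

Emit:
servo_tool:
  rows:
    - {"offset":[-0.4,0.25,0],"yaw":0,"claw":0}
    - {"offset":[-0.72,0.45,0],"yaw":0,"claw":0}
    - {"offset":[-0.72,0.45,0],"yaw":0,"claw":0}
    - {"offset":[-0.72,0.45,0],"yaw":0,"claw":0}

```text
time: 37.17
ee_pos: [0.5716, -0.0843, 0.1958]
tcp_rot: [-180.0, -0.0, 9.3]
wrist_force: [-0.6, 0.3, -0.1]
opening: 0.0857
grasp_force: 0.0
```

```bash
python3 - <<'E'
from cup import *
cup()
def coaster(n):
    p,d,i,T=snap(n); P=cloud(d,i,T); z=P[...,2]; s=cv2.cvtColor(p,cv2.COLOR_RGB2HSV)
    m=((d>0)&(z>.0035)&(z<.009)&(np.hypot(P[...,0]-.642,P[...,1]+.146)<.075)).astype(np.uint8)
    m=cv2.morphologyEx(m,cv2.MORPH_OPEN,np.ones((3,3)));k=cv2.connectedComponentsWithStats(m)
    j=1+np.argmax(k[2][1:,4]); c=k[1]==j
    print(n,c.sum(),rect(P,c),P[c].mean(0).round(4),cv2.minEnclosingCircle((P[c][:,:2]*1000).astype(np.float32)), np.median(s[c],0))
coaster('wrist');coaster('top')
go(.5714,-.0868,.036)
E
```

```text
1389 (array([571.5, -87.4]), array([66. , 65.4]), 26.7) 0.09959763632873814 ((571.33056640625, -87.75424194335938), 33.482749938964844)
wrist 9356 (array([ 641.7, -144.8]), array([94.9, 95.1]), 9.8) [ 0.6432 -0.1442  0.0063] ((641.7313232421875, -144.69778442382812), 47.96713638305664) [ 18. 152. 243.]Traceback (most recent call last):
  File "<stdin>", line 9, in <module>
  File "<stdin>", line 7, in coaster
    return _wrapfunc(a, 'argmax', axis=axis, out=out, **kwds)
    return bound(*args, **kwds)
ValueError: attempt to get argmax of an empty sequence
```

Emit:
servo_tool:
  rows:
    - {"offset":[0,0.03,0],"yaw":-0.5,"claw":0}
    - {"offset":[0,0.03,0],"yaw":-0.5,"claw":0}
    - {"offset":[0,0.03,0],"yaw":-0.5,"claw":0}
    - {"offset":[0,0.03,0],"yaw":-0.5,"claw":0}
    - {"offset":[0,0.03,0],"yaw":-0.5,"claw":0}
    - {"offset":[0,0.03,0],"yaw":-0.5,"claw":0}
    - {"offset":[0,0.03,0],"yaw":-0.5,"claw":0}
    - {"offset":[0,0.03,0],"yaw":-0.5,"claw":0}
    - {"offset":[0,0.03,0],"yaw":-0.5,"claw":0}
    - {"offset":[0,0.03,0],"yaw":-0.5,"claw":0}

```text
time: 38.58
ee_pos: [0.5722, -0.0877, 0.1956]
tcp_rot: [-180.0, -0.0, 99.3]
wrist_force: [0.7, -0.0, 0.1]
opening: 0.0857
grasp_force: 0.0
```

Emit:
servo_tool:
  rows:
    - {"offset":[0,0,0.4],"yaw":0,"claw":0}
    - {"offset":[0,0,0.8],"yaw":0,"claw":0}
    - {"offset":[0,0,0.8],"yaw":0,"claw":0}

```text
time: 38.95
ee_pos: [0.5702, -0.0877, 0.113]
tcp_rot: [-179.7, -0.1, 99.2]
wrist_force: [1.1, -0.3, 0.9]
opening: 0.0854
grasp_force: 0.0
```

```bash
python3 - <<'E'
from cup import *
cup()
go(.5714,-.0873,.037)
E
```

```text
2602 (array([571.2, -87.2]), array([65.7, 66.4]), 13.7) 0.09958910629200636 ((571.037109375, -87.22836303710938), 33.507164001464844)
go [0.006 0.002 0.785] turn 0 pos [ 0.5713 -0.0879  0.1155] yaw 99.2 t 39.0 F [ 0.6 -0.4  0.9] open 0.0853 grip 0.0
```

Emit:
servo_tool:
  squeeze: 35
  rows:
    - {"offset":[0.01,0,0.4],"yaw":0,"claw":0}
    - {"offset":[0.01,0,0.8],"yaw":0,"claw":0}
    - {"offset":[0.01,0,0.8],"yaw":0,"claw":0}
    - {"offset":[0.01,0,0.8],"yaw":0,"claw":0}
    - {"offset":[0.01,0,0.8],"yaw":0,"claw":0.4}
    - {"offset":[0.01,0,0.8],"yaw":0,"claw":0.8}
    - {"offset":[0.01,0,0.8],"yaw":0,"claw":0.8}
    - {"offset":[0.01,0,0.8],"yaw":0,"claw":0.8}

```text
time: 40.0
ee_pos: [0.5729, -0.0875, 0.0386]
tcp_rot: [179.8, 0.1, 99.2]
wrist_force: [-1.8, 0.2, 7.7]
opening: 0.0639
grasp_force: 37.2
```

Emit:
servo_tool:
  rows:
    - {"offset":[0,0,-0.15],"yaw":0,"claw":0.8}
    - {"offset":[0,0,-0.25],"yaw":0,"claw":0.8}
    - {"offset":[0,0,-0.25],"yaw":0,"claw":0.8}

```text
time: 40.38
ee_pos: [0.5725, -0.0874, 0.0625]
tcp_rot: [179.9, 0.0, 99.2]
wrist_force: [0.8, -0.1, -2.2]
opening: 0.0639
grasp_force: 39.1
```

```bash
python3 - <<'E'
from h import *
o=get_obs()['ee_pos']; go(.6417,-.1447,o[2]); 
from see import prof
prof(.571,-.087)
E
```

```text
go [-0.677  0.591  0.   ] turn 0 pos [ 0.5725 -0.0874  0.0625] yaw 99.24 t 40.38 F [ 0.8 -0.1 -2.2] open 0.0639 grip 39.1
go [ 0.006 -0.014  0.325] turn 0 pos [ 0.5725 -0.0874  0.0625] yaw 99.24 t 40.38 F [ 0.8 -0.1 -2.2] open 0.0639 grip 39.1
25 horiz [-22.  17.] d [26. 29.]; 35 horiz [-25.  25.] d [24. 31.]; 45 horiz [-24.  28.] d [26. 32.]; 55 horiz [-24.  28.] d [26. 31.]; 65 horiz [-23.  28.] d [26. 31.]; 75 horiz [-23.  26.] d [18. 30.]; 85 horiz [-25.  23.] d [11. 34.]; 95 horiz [-26.  23.] d [13. 33.]; 105 horiz [-27.  26.] d [15. 34.]; 115 horiz [-30.  23.] d [23. 33.]; 125 horiz [-30.  26.] d [27. 35.]; 135 horiz [-60.  48.] d [13. 14.]; zmax/min 0.021202770290260187 0.16813246482970412
```

Emit:
servo_tool:
  rows:
    - {"offset":[-0.2,0.15,0],"yaw":0,"claw":0.8}
    - {"offset":[-0.45,0.4,0],"yaw":0,"claw":0.8}
    - {"offset":[-0.68,0.59,0],"yaw":0,"claw":0.8}
    - {"offset":[-0.68,0.59,0],"yaw":0,"claw":0.8}
    - {"offset":[-0.68,0.59,0],"yaw":0,"claw":0.8}
    - {"offset":[-0.68,0.59,0.1],"yaw":0,"claw":0.8}
    - {"offset":[-0.68,0.59,0.15],"yaw":0,"claw":0.8}
    - {"offset":[-0.68,0.59,0.18],"yaw":0,"claw":0.8}
    - {"offset":[-0.68,0.59,0.18],"yaw":0,"claw":0.8}

```text
time: 41.55
ee_pos: [0.6405, -0.1447, 0.0447]
tcp_rot: [180.0, 0.0, 99.3]
wrist_force: [-5.0, 0.3, 10.6]
opening: 0.0644
grasp_force: 40.5
```

```bash
python3 -c "
from see import *
go(.6417,-.1447,.0446); prof(.6417,-.1447)"
```

```text
go [-0.002  0.012  0.001] turn 0 pos [ 0.6405 -0.1447  0.0447] yaw 99.26 t 41.55 F [-5.   0.3 10.6] open 0.0644 grip 40.5
go [-0.002  0.012  0.147] turn 0 pos [ 0.6405 -0.1447  0.0447] yaw 99.26 t 41.55 F [-5.   0.3 10.6] open 0.0644 grip 40.5
15 horiz [-20.  28.] d [27. 33.]; 25 horiz [-20.  30.] d [26. 33.]; 35 horiz [-21.  32.] d [25. 34.]; 45 horiz [-20.  31.] d [28. 34.]; 55 horiz [-22.  32.] d [25. 34.]; 65 horiz [-21.  27.] d [20. 34.]; 75 horiz [-27.  26.] d [-6. 34.]; 85 horiz [-24.  25.] d [17. 34.]; 95 horiz [-26.  28.] d [20. 34.]; 105 horiz [-29.  27.] d [24. 35.]; 135 horiz [-8. 33.] d [11. 18.]; zmax/min 0.009808904916032146 0.23319651327064328
```

Emit:
servo_tool:
  rows:
    - {"offset":[0,0,-0.02],"yaw":0,"claw":0.2}
    - {"offset":[0,0,-0.02],"yaw":0,"claw":0}
    - {"offset":[0,0,-0.02],"yaw":0,"claw":0}
    - {"offset":[0,0,-0.4],"yaw":0,"claw":0}
    - {"offset":[0,0,-1],"yaw":0,"claw":0}
    - {"offset":[0,0,-1],"yaw":0,"claw":0}

```text
time: 42.35
ee_pos: [0.643, -0.1453, 0.1486]
tcp_rot: [179.6, 0.2, 99.2]
wrist_force: [0.4, 0.4, -0.2]
opening: 0.0852
grasp_force: 0.0
```

Emit:
servo_tool:
  rows:
    - {"offset":[-0.2,-0.1,-0.4],"yaw":0,"claw":0}
    - {"offset":[-0.6,-0.3,-0.4],"yaw":0,"claw":0}
    - {"offset":[-0.6,-0.3,-0.4],"yaw":0,"claw":0}

```text
time: 42.72
ee_pos: [0.6202, -0.2113, 0.1825]
tcp_rot: [-180.0, 0.0, 99.1]
wrist_force: [0.1, 0.6, 0.1]
opening: 0.0861
grasp_force: 0.0
```

Emit:
servo_tool:
  rows:
    - {"offset":[-0.4,-0.3,0],"yaw":-0.304,"claw":0}
    - {"offset":[-0.6,-0.3,0],"yaw":-0.304,"claw":0}
    - {"offset":[-0.6,-0.3,0],"yaw":-0.304,"claw":0}
    - {"offset":[-0.6,-0.3,0],"yaw":-0.304,"claw":0}
    - {"offset":[-0.6,-0.3,0],"yaw":-0.304,"claw":0}
    - {"offset":[-0.6,-0.3,0],"yaw":-0.304,"claw":0}
    - {"offset":[-0.6,-0.3,0],"yaw":-0.304,"claw":0}

```text
time: 43.6
ee_pos: [0.601, -0.2726, 0.1824]
tcp_rot: [180.0, -0.0, 153.8]
wrist_force: [-0.6, -0.9, -0.3]
opening: 0.0855
grasp_force: 0.0
```

```bash
cat > rem.py <<'E'
from m import *
def rem(n,x0,x1,y0,y1,lo=.010,hi=.03):
    p,d,i,T=snap(n); P=cloud(d,i,T); z=P[...,2]; q=p.astype(int)
    m=(d>0)&(P[...,0]>x0)&(P[...,0]<x1)&(P[...,1]>y0)&(P[...,1]<y1)&(z>lo)&(z<hi)
    k=cv2.connectedComponentsWithStats(m.astype(np.uint8))
    for j in range(1,k[0]):
        if k[2][j,4]<100: continue
        c=k[1]==j; C,s,a=rect(P,c); yaw=a if s[0]>s[1] else a+90
        h=np.zeros(z.shape,np.uint8); cv2.drawContours(h,cv2.findContours(c.astype(np.uint8),cv2.RETR_EXTERNAL,2)[0],-1,1,-1)
        r=(h>0)&(q[...,0]>q[...,1]+60)&(q[...,0]>q[...,2]+50); rm=P[r].mean(0) if r.sum() else np.full(3,np.nan)
        v=rm[:2]*1000-C; u=np.array([np.cos(np.radians(yaw)),np.sin(np.radians(yaw))])
        if v@u<0: yaw-=180
        print(n,'c',C,'s',s,'yaw',round(yaw,1),'z',np.median(z[c]).round(4),'red',r.sum(),rm.round(3),'col',np.median(p[c],0))
E
python3 - <<'E'
from cup import *
from rem import rem
rem('wrist',.45,.75,-.5,-.21)
rem('top',.45,.75,-.5,-.21)
p,d,i,T,P=scan();z=P[...,2]
m=(d>0)&(z>.09)&(z<.115)&(np.hypot(P[...,0]-.64,P[...,1]+.147)<.05); print('cup top',m.sum(),rect(P,m),np.median(z[m]))
go(.6015,-.277,.1)
E
```

```text
wrist c [ 548.2 -383.8] s [ 39.  139.5] yaw -46.6 z 0.0201 red 117 [ 0.587 -0.423  0.025] col [242. 232. 196.]
wrist c [ 600.7 -277.1] s [ 38. 139.] yaw -25.9 z 0.0201 red 116 [ 0.651 -0.302  0.022] col [82. 76. 62.]
wrist c [ 727.8 -244.7] s [23.4 64.7] yaw 110.2 z 0.0202 red 0 [nan nan nan] col [86. 45. 15.]
cup top 136 (array([ 636.3, -147.3]), array([63.8, 65.4]), 46.8) 0.10447305725679057
go [-0.023 -0.035  0.828] turn 0 pos [ 0.601  -0.2728  0.1828] yaw 153.85 t 43.75 F [ 0.  -0.2  1.3] open 0.0855 grip 0.0
```

Emit:
servo_tool:
  rows:
    - {"offset":[-0.02,-0.04,0.5],"yaw":0,"claw":0.2}
    - {"offset":[-0.02,-0.04,0.95],"yaw":0,"claw":0.2}
    - {"offset":[-0.02,-0.04,0.95],"yaw":0,"claw":0.2}

```text
time: 44.12
ee_pos: [0.5989, -0.2765, 0.0842]
tcp_rot: [-180.0, -0.4, 153.9]
wrist_force: [0.3, 0.7, 0.6]
opening: 0.0682
grasp_force: 0.0
```

Emit:
servo_tool:
  squeeze: 50
  rows:
    - {"offset":[0,0,0.5],"yaw":0,"claw":0.2}
    - {"offset":[0,0,0.85],"yaw":0,"claw":0.3}
    - {"offset":[0,0,0.95],"yaw":0,"claw":0.3}
    - {"offset":[0,0,0.95],"yaw":0,"claw":0.3}
    - {"offset":[0,0,0.95],"yaw":0,"claw":0.5}
    - {"offset":[0,0,0.95],"yaw":0,"claw":0.9}
    - {"offset":[0,0,0.95],"yaw":0,"claw":0.9}
    - {"offset":[0,0,0.95],"yaw":0,"claw":0.9}

```text
time: 45.12
ee_pos: [0.6023, -0.2781, -0.0044]
tcp_rot: [180.0, 0.2, 154.0]
wrist_force: [-0.3, -0.3, 7.3]
opening: 0.0364
grasp_force: 51.4
```

Emit:
servo_tool:
  rows:
    - {"offset":[0,0,-0.2],"yaw":0,"claw":0.9}
    - {"offset":[0,0,-0.5],"yaw":0,"claw":0.9}
    - {"offset":[0,0,-1],"yaw":0,"claw":0.9}
    - {"offset":[0,0,-1],"yaw":0,"claw":0.9}

```text
time: 45.62
ee_pos: [0.6032, -0.2784, 0.0997]
tcp_rot: [180.0, 0.5, 154.0]
wrist_force: [0.5, -0.5, -1.0]
opening: 0.0365
grasp_force: 50.6
```

Emit:
servo_tool:
  rows:
    - {"offset":[0.2,0.3,-0.6],"yaw":0,"claw":0.9}
    - {"offset":[0.62,0.93,-0.6],"yaw":0,"claw":0.9}
    - {"offset":[0.62,0.93,-0.6],"yaw":0,"claw":0.9}

```text
time: 46.0
ee_pos: [0.5859, -0.1641, 0.1547]
tcp_rot: [180.0, 0.1, 154.1]
wrist_force: [0.7, -0.3, -1.0]
opening: 0.0364
grasp_force: 50.6
```

Emit:
servo_tool:
  rows:
    - {"offset":[0.31,0.47,0],"yaw":0,"claw":0.9}
    - {"offset":[0.62,0.93,0],"yaw":0,"claw":0.9}
    - {"offset":[0.62,0.93,0],"yaw":0,"claw":0.9}

```text
time: 46.38
ee_pos: [0.5706, -0.0531, 0.1532]
tcp_rot: [180.0, -0.0, 154.2]
wrist_force: [0.4, -0.9, -1.3]
opening: 0.0365
grasp_force: 50.6
```

Emit:
servo_tool:
  rows:
    - {"offset":[0.31,0.47,0],"yaw":0,"claw":0.9}
    - {"offset":[0.62,0.93,0],"yaw":0,"claw":0.9}
    - {"offset":[0.62,0.93,0],"yaw":0,"claw":0.9}

```text
time: 46.75
ee_pos: [0.556, 0.0569, 0.1529]
tcp_rot: [-180.0, -0.0, 154.2]
wrist_force: [0.4, -0.6, -0.3]
opening: 0.0366
grasp_force: 50.7
```

Emit:
servo_tool:
  rows:
    - {"offset":[0.31,0.47,0],"yaw":0,"claw":0.9}
    - {"offset":[0.62,0.93,0],"yaw":0,"claw":0.9}
    - {"offset":[0.62,0.93,0],"yaw":0,"claw":0.9}

```text
time: 47.12
ee_pos: [0.5414, 0.1671, 0.1526]
tcp_rot: [-180.0, -0.0, 154.1]
wrist_force: [-0.3, -0.8, -1.4]
opening: 0.0361
grasp_force: 50.7
```

Emit:
servo_tool:
  rows:
    - {"offset":[0.31,0.47,0],"yaw":-0.158,"claw":0.9}
    - {"offset":[0.62,0.93,0],"yaw":-0.158,"claw":0.9}
    - {"offset":[0.62,0.93,0],"yaw":-0.158,"claw":0.9}
    - {"offset":[0.62,0.93,0],"yaw":-0.158,"claw":0.9}
    - {"offset":[0.62,0.93,0],"yaw":-0.158,"claw":0.9}

```text
time: 47.75
ee_pos: [0.5272, 0.2749, 0.1529]
tcp_rot: [-180.0, -0.0, -177.9]
wrist_force: [-0.5, 0.4, -1.5]
opening: 0.0369
grasp_force: 50.8
```

```bash
cat > lane.py <<'E'
from m import *
def lanes(n):
    p,d,i,T=snap(n); P=cloud(d,i,T); q=p.astype(int)
    m=(d>0)&(q[...,2]>q[...,0]+15)&(P[...,2]<.012)&(P[...,2]>.0)&(P[...,0]>.38)&(P[...,1]>.2)
    m=cv2.morphologyEx(m.astype(np.uint8),cv2.MORPH_OPEN,np.ones((3,3))); k=cv2.connectedComponentsWithStats(m)
    for j in range(1,k[0]):
        if k[2][j,4]>300: print(n,k[2][j,4],rect(P,k[1]==j),np.median(P[k[1]==j][:,2]).round(4))
    w=(d>0)&(P[...,2]>.028)&(P[...,2]<.040)&(P[...,0]>.55)&(P[...,0]<.64)&(P[...,1]>.22)&(P[...,1]<.47)
    if w.sum()>50: print('wall',w.sum(),rect(P,w))
E
python3 - <<'E'
from lane import *
lanes('wrist'); lanes('top')
go(.5275,.2775,.05,182.4)
E
```

```text
wrist 1300 (array([451.2, 273.6]), array([11.8, 59.4]), 2.1) 0.0066
wrist 12632 (array([523.6, 343.4]), array([161.8,  58.4]), 2.2) 0.0065
wrist 13206 (array([521.2, 410.2]), array([161.9,  57.8]), 2.0) 0.0065
wall 1233 (array([604.7, 399.6]), array([ 7. , 94.9]), 2.3)
top 893 (array([525.6, 276.6]), array([153.3,  53.6]), 1.5) 0.0061
wall 67 (array([606.7, 295.5]), array([  6.8, 111.6]), 2.2)
go [-0.005  0.023  1.031] turn -0.0011 pos [0.527  0.2752 0.1531] yaw -177.79 t 47.85 F [ 0.1 -0.8 -0.5] open 0.0364 grip 50.8
```

Emit:
servo_tool:
  rows:
    - {"offset":[-0.01,0.015,0.4],"yaw":0,"claw":0.9}
    - {"offset":[-0.01,0.015,0.9],"yaw":0,"claw":0.9}
    - {"offset":[-0.01,0.015,1],"yaw":0,"claw":0.9}
    - {"offset":[-0.01,0.015,1],"yaw":0,"claw":0.9}

```text
time: 48.35
ee_pos: [0.5276, 0.2776, 0.0537]
tcp_rot: [-180.0, -0.0, -177.7]
wrist_force: [0.3, -0.2, -0.2]
opening: 0.0366
grasp_force: 50.8
```

Emit:
servo_tool:
  rows:
    - {"offset":[0,0,0.25],"yaw":0,"claw":0.9}
    - {"offset":[0,0,0.4],"yaw":0,"claw":0.9}
    - {"offset":[0,0,0.48],"yaw":0,"claw":0.9}
    - {"offset":[0,0,0.5],"yaw":0,"claw":0.9}
    - {"offset":[0,0,0.5],"yaw":0,"claw":0.9}

```text
time: 48.98
ee_pos: [0.5277, 0.2781, 0.0036]
tcp_rot: [180.0, 0.0, -177.6]
wrist_force: [-0.0, 0.7, -1.2]
opening: 0.0362
grasp_force: 50.9
```

Still hanging free, 2 mm above the felt. I'll lower to contact, then release gently.

Emit:
servo_tool:
  rows:
    - {"offset":[0,0,0.02],"yaw":0,"claw":0.9}
    - {"offset":[0,0,0.025],"yaw":0,"claw":0.9}
    - {"offset":[0,0,0.025],"yaw":0,"claw":0.9}

```text
time: 49.35
ee_pos: [0.5279, 0.2782, 0.0016]
tcp_rot: [180.0, 0.1, -177.6]
wrist_force: [-1.6, -1.0, 5.4]
opening: 0.0368
grasp_force: 51.5
```

Emit:
servo_tool:
  rows:
    - {"offset":[0,0,0],"yaw":0,"claw":0.48}
    - {"offset":[0,0,0],"yaw":0,"claw":0.48}
    - {"offset":[0,0,-0.03],"yaw":0,"claw":0.45}
    - {"offset":[0,0,-0.3],"yaw":0,"claw":0.4}
    - {"offset":[0,0,-0.9],"yaw":0,"claw":0.2}
    - {"offset":[0,0,-1],"yaw":0,"claw":0}
    - {"offset":[0,0,-1],"yaw":0,"claw":0}

```text
time: 50.22
ee_pos: [0.5279, 0.2782, 0.1012]
tcp_rot: [180.0, 0.1, -177.6]
wrist_force: [-0.2, 0.5, -0.6]
opening: 0.0854
grasp_force: 0.0
```

Emit:
servo_tool:
  rows:
    - {"offset":[0,0,-0.8],"yaw":0,"claw":0}
    - {"offset":[0,-0.5,-0.8],"yaw":0,"claw":0}
    - {"offset":[0,-1,-0.8],"yaw":0,"claw":0}
    - {"offset":[0,-1,-0.8],"yaw":0,"claw":0}

```text
time: 50.72
ee_pos: [0.5314, 0.1753, 0.1791]
tcp_rot: [-179.9, -0.1, -177.8]
wrist_force: [-1.1, 0.8, 0.1]
opening: 0.0855
grasp_force: 0.0
```

```bash
python3 - <<'E'
from rem import *
rem('wrist',.4,.62,.24,.33,.018,.035); rem('top',.4,.62,.24,.33,.018,.035)
rem('top',.45,.75,-.5,-.21)
go(.548,-.384,.2,133.4)
E
```

```text
wrist c [525.7 278. ] s [138.6  38.5] yaw 2.5 z 0.026 red 133 [0.582 0.28  0.028] col [191. 183. 154.]
wrist c [606.4 286.3] s [ 5.5 87.2] yaw -85.1 z 0.0258 red 17 [0.608 0.274 0.035] col [125.  74.  39.]
top c [ 546.9 -387.3] s [ 38.2 142.4] yaw -46.8 z 0.0204 red 8 [ 0.587 -0.426  0.023] col [172. 160. 140.]
go [ 0.068 -5.625 -0.209] turn 0.2722 pos [0.5313 0.1783 0.1791] yaw -177.6 t 50.88 F [ 0.  -0.1  0.5] open 0.0855 grip 0.0
```

The grey remote is home: it lies flat, yaw 2.5°, with the red button towards the back wall. Next is the white remote.

Emit:
servo_tool:
  rows:
    - {"offset":[0,-0.5,0],"yaw":0,"claw":0}
    - {"offset":[0,-0.95,0],"yaw":0,"claw":0}
    - {"offset":[0,-0.95,0],"yaw":0,"claw":0}

```text
time: 51.25
ee_pos: [0.5356, 0.082, 0.1797]
tcp_rot: [-180.0, -0.1, -177.7]
wrist_force: [0.0, -0.4, -0.3]
opening: 0.0852
grasp_force: 0.0
```

Emit:
servo_tool:
  rows:
    - {"offset":[0,-0.5,0],"yaw":0,"claw":0}
    - {"offset":[0,-0.95,0],"yaw":0,"claw":0}
    - {"offset":[0,-0.95,0],"yaw":0,"claw":0}

```text
time: 51.62
ee_pos: [0.5398, -0.0125, 0.1797]
tcp_rot: [180.0, -0.1, -177.7]
wrist_force: [1.2, 0.6, 0.2]
opening: 0.0851
grasp_force: 0.0
```

Emit:
servo_tool:
  rows:
    - {"offset":[0,-0.5,0],"yaw":0,"claw":0}
    - {"offset":[0,-0.95,0],"yaw":0,"claw":0}
    - {"offset":[0,-0.95,0],"yaw":0,"claw":0}

```text
time: 52.0
ee_pos: [0.544, -0.1071, 0.1797]
tcp_rot: [180.0, -0.1, -177.7]
wrist_force: [-0.9, -0.2, -0.6]
opening: 0.0855
grasp_force: 0.0
```

Emit:
servo_tool:
  rows:
    - {"offset":[0,-0.5,0],"yaw":0,"claw":0}
    - {"offset":[0,-0.95,0],"yaw":0,"claw":0}
    - {"offset":[0,-0.95,0],"yaw":0,"claw":0}

```text
time: 52.38
ee_pos: [0.5481, -0.2017, 0.1796]
tcp_rot: [180.0, -0.1, -177.6]
wrist_force: [-0.7, -1.0, 0.3]
opening: 0.0855
grasp_force: 0.0
```

Emit:
servo_tool:
  rows:
    - {"offset":[0,-0.5,0],"yaw":0,"claw":0}
    - {"offset":[0,-0.95,0],"yaw":0,"claw":0}
    - {"offset":[0,-0.95,0],"yaw":0,"claw":0}

```text
time: 52.75
ee_pos: [0.5523, -0.2964, 0.1795]
tcp_rot: [180.0, -0.0, -177.6]
wrist_force: [0.8, 0.2, -0.6]
opening: 0.0854
grasp_force: 0.0
```

Emit:
servo_tool:
  rows:
    - {"offset":[0,-0.5,0],"yaw":0.272,"claw":0}
    - {"offset":[0,-0.85,0],"yaw":0.272,"claw":0}
    - {"offset":[0,-0.85,0],"yaw":0.272,"claw":0}
    - {"offset":[0,-0.85,0],"yaw":0.272,"claw":0}
    - {"offset":[0,-0.85,0],"yaw":0.272,"claw":0}
    - {"offset":[0,-0.85,0],"yaw":0.272,"claw":0}
    - {"offset":[0,-0.85,0],"yaw":0.272,"claw":0}

```text
time: 53.62
ee_pos: [0.5559, -0.3799, 0.1806]
tcp_rot: [180.0, -0.0, 133.7]
wrist_force: [-0.3, -0.2, -0.1]
opening: 0.0855
grasp_force: 0.0
```

```bash
python3 - <<'E'
from rem import *
rem('wrist',.4,.7,-.55,-.25)
go(.5482,-.3838,-.007,133.3)
E
```

```text
wrist c [ 549.1 -384.6] s [ 38.1 140.3] yaw -46.7 z 0.0201 red 120 [ 0.587 -0.425  0.022] col [237. 226. 187.]
go [ 0.027 -0.078  1.875] turn 0.0018 pos [ 0.5557 -0.3803  0.1805] yaw 133.62 t 53.67 F [0.7 0.7 0.2] open 0.0853 grip 0.0
```

Emit:
servo_tool:
  rows:
    - {"offset":[0.02,-0.08,0.5],"yaw":0.002,"claw":0.2}
    - {"offset":[0.02,-0.08,0.94],"yaw":0.002,"claw":0.2}
    - {"offset":[0.02,-0.08,0.94],"yaw":0.002,"claw":0.2}

```text
time: 54.05
ee_pos: [0.5462, -0.3839, 0.0828]
tcp_rot: [-179.9, -0.4, 133.1]
wrist_force: [-0.1, 0.6, -0.1]
opening: 0.0686
grasp_force: 0.0
```

Emit:
servo_tool:
  squeeze: 50
  rows:
    - {"offset":[0,0,0.5],"yaw":0,"claw":0.2}
    - {"offset":[0,0,0.85],"yaw":0,"claw":0.3}
    - {"offset":[0,0,0.94],"yaw":0,"claw":0.3}
    - {"offset":[0,0,0.94],"yaw":0,"claw":0.3}
    - {"offset":[0,0,0.94],"yaw":0,"claw":0.5}
    - {"offset":[0,0,0.94],"yaw":0,"claw":0.9}
    - {"offset":[0,0,0.94],"yaw":0,"claw":0.9}
    - {"offset":[0,0,0.94],"yaw":0,"claw":0.9}

```text
time: 55.05
ee_pos: [0.5492, -0.3863, -0.0048]
tcp_rot: [180.0, 0.2, 133.1]
wrist_force: [-0.8, -0.8, 6.9]
opening: 0.0367
grasp_force: 51.5
```

Emit:
servo_tool:
  rows:
    - {"offset":[0,0,-0.2],"yaw":0,"claw":0.9}
    - {"offset":[0,0,-0.5],"yaw":0,"claw":0.9}
    - {"offset":[0,0,-1],"yaw":0,"claw":0.9}
    - {"offset":[0,0,-1],"yaw":0,"claw":0.9}

```text
time: 55.55
ee_pos: [0.55, -0.3869, 0.0993]
tcp_rot: [179.9, 0.5, 133.1]
wrist_force: [0.9, -0.5, -1.6]
opening: 0.0362
grasp_force: 50.7
```

```bash
python3 - <<'E'
from rem import *
go(.522,.410,.16,182.3)
E
```

```text
go [ 6.011  5.239 -0.607] turn -0.2734 pos [ 0.55   -0.3869  0.0993] yaw 133.09 t 55.55 F [ 0.9 -0.5 -1.6] open 0.0362 grip 50.7
```

Emit:
servo_tool:
  rows:
    - {"offset":[0.2,0.17,-0.6],"yaw":0,"claw":0.9}
    - {"offset":[0.6,0.5,-0.6],"yaw":0,"claw":0.9}
    - {"offset":[0.93,0.81,-0.6],"yaw":0,"claw":0.9}

```text
time: 55.92
ee_pos: [0.5436, -0.2611, 0.154]
tcp_rot: [180.0, 0.1, 133.1]
wrist_force: [1.0, -0.5, -0.2]
opening: 0.0365
grasp_force: 50.7
```

Emit:
servo_tool:
  rows:
    - {"offset":[0.47,0.4,0],"yaw":0,"claw":0.9}
    - {"offset":[0.93,0.81,0],"yaw":0,"claw":0.9}
    - {"offset":[0.93,0.81,0],"yaw":0,"claw":0.9}

```text
time: 56.3
ee_pos: [0.539, -0.1354, 0.1534]
tcp_rot: [180.0, 0.0, 133.4]
wrist_force: [-0.2, -0.0, 0.2]
opening: 0.0365
grasp_force: 50.6
```

Emit:
servo_tool:
  rows:
    - {"offset":[0.47,0.4,0],"yaw":0,"claw":0.9}
    - {"offset":[0.93,0.81,0],"yaw":0,"claw":0.9}
    - {"offset":[0.93,0.81,0],"yaw":0,"claw":0.9}

```text
time: 56.68
ee_pos: [0.5347, -0.0129, 0.1529]
tcp_rot: [180.0, -0.0, 133.3]
wrist_force: [-0.3, -0.6, -1.8]
opening: 0.0366
grasp_force: 50.7
```

Emit:
servo_tool:
  rows:
    - {"offset":[0.47,0.4,0],"yaw":0,"claw":0.9}
    - {"offset":[0.93,0.81,0],"yaw":0,"claw":0.9}
    - {"offset":[0.93,0.81,0],"yaw":0,"claw":0.9}

```text
time: 57.05
ee_pos: [0.5305, 0.1097, 0.1525]
tcp_rot: [180.0, -0.0, 133.3]
wrist_force: [-0.6, 0.4, -1.0]
opening: 0.0367
grasp_force: 50.7
```

Emit:
servo_tool:
  rows:
    - {"offset":[0.47,0.4,0],"yaw":0,"claw":0.9}
    - {"offset":[0.93,0.81,0],"yaw":0,"claw":0.9}
    - {"offset":[0.93,0.81,0],"yaw":0,"claw":0.9}

```text
time: 57.42
ee_pos: [0.5263, 0.2325, 0.1521]
tcp_rot: [-180.0, -0.0, 133.2]
wrist_force: [-1.3, -2.2, 0.0]
opening: 0.0365
grasp_force: 50.8
```

Emit:
servo_tool:
  rows:
    - {"offset":[0.47,0.4,0],"yaw":-0.273,"claw":0.9}
    - {"offset":[0.93,0.81,0],"yaw":-0.273,"claw":0.9}
    - {"offset":[0.93,0.81,0],"yaw":-0.273,"claw":0.9}
    - {"offset":[0.93,0.81,0],"yaw":-0.273,"claw":0.9}
    - {"offset":[0.93,0.81,0],"yaw":-0.273,"claw":0.9}
    - {"offset":[0.93,0.81,0],"yaw":-0.273,"claw":0.9}
    - {"offset":[0.93,0.81,0],"yaw":-0.273,"claw":0.9}

```text
time: 58.3
ee_pos: [0.5225, 0.3528, 0.1526]
tcp_rot: [-180.0, 0.0, -178.0]
wrist_force: [0.2, -0.9, -0.5]
opening: 0.0365
grasp_force: 50.9
```

```bash
python3 - <<'E'
from lane import *
go(.5227,.4102,.0012,182.3); lanes('wrist')
E
```

```text
go [-0.022  0.573  1.514] turn -0.0016 pos [0.5225 0.3528 0.1526] yaw -177.99 t 58.3 F [ 0.2 -0.9 -0.5] open 0.0365 grip 50.9
wrist 2935 (array([477.5, 273.7]), array([64.1, 58.5]), 2.0) 0.0066
wrist 893 (array([447.6, 339.5]), array([ 8.8, 59.1]), 2.0) 0.0066
wrist 9258 (array([521.4, 409. ]), array([161.3,  59.1]), 2.2) 0.0066
wrist 1612 (array([555.6, 294.9]), array([69.2, 20.6]), 2.0) 0.0065
wall 909 (array([578.5, 344.4]), array([ 62.8, 203.7]), 2.1)
```

Emit:
servo_tool:
  rows:
    - {"offset":[-0.02,0.3,0],"yaw":-0.001,"claw":0.9}
    - {"offset":[-0.02,0.57,0.2],"yaw":-0.001,"claw":0.9}
    - {"offset":[-0.02,0.57,0.6],"yaw":-0.001,"claw":0.9}
    - {"offset":[-0.02,0.57,1],"yaw":-0.001,"claw":0.9}
    - {"offset":[-0.02,0.57,1],"yaw":-0.001,"claw":0.9}

```text
time: 58.98
ee_pos: [0.5192, 0.4099, 0.0475]
tcp_rot: [-179.7, -0.4, -177.6]
wrist_force: [-1.2, -0.5, -1.7]
opening: 0.0365
grasp_force: 50.9
```

Emit:
servo_tool:
  rows:
    - {"offset":[0,0,0.25],"yaw":0,"claw":0.9}
    - {"offset":[0,0,0.4],"yaw":0,"claw":0.9}
    - {"offset":[0,0,0.48],"yaw":0,"claw":0.9}
    - {"offset":[0,0,0.51],"yaw":0,"claw":0.9}
    - {"offset":[0,0,0.51],"yaw":0,"claw":0.9}

```text
time: 59.6
ee_pos: [0.5217, 0.4112, 0.002]
tcp_rot: [180.0, 0.0, -177.6]
wrist_force: [0.1, -0.0, -0.7]
opening: 0.0366
grasp_force: 51.0
```

Emit:
servo_tool:
  rows:
    - {"offset":[0,0,0.015],"yaw":0,"claw":0.9}
    - {"offset":[0,0,0.015],"yaw":0,"claw":0.9}
    - {"offset":[0,0,0.015],"yaw":0,"claw":0.9}

```text
time: 59.98
ee_pos: [0.5219, 0.4114, 0.0012]
tcp_rot: [179.9, 0.1, -177.6]
wrist_force: [-0.9, -0.9, 5.5]
opening: 0.0367
grasp_force: 51.6
```

Emit:
servo_tool:
  rows:
    - {"offset":[0,0,0],"yaw":0,"claw":0.48}
    - {"offset":[0,0,0],"yaw":0,"claw":0.48}
    - {"offset":[0,0,-0.03],"yaw":0,"claw":0.45}
    - {"offset":[0,0,-0.3],"yaw":0,"claw":0.4}
    - {"offset":[0,0,-0.9],"yaw":0,"claw":0.2}
    - {"offset":[0,0,-1],"yaw":0,"claw":0}
    - {"offset":[0,0,-1],"yaw":0,"claw":0}

```text
time: 60.85
ee_pos: [0.5218, 0.4114, 0.1005]
tcp_rot: [180.0, 0.1, -177.6]
wrist_force: [0.2, 0.5, -0.0]
opening: 0.0856
grasp_force: 0.0
```

Emit:
servo_tool:
  rows:
    - {"offset":[0,0,-0.8],"yaw":0,"claw":0}
    - {"offset":[0.3,-0.5,-0.8],"yaw":0,"claw":0}
    - {"offset":[0.6,-1,-0.8],"yaw":0,"claw":0}
    - {"offset":[0.6,-1,-0.8],"yaw":0,"claw":0}

```text
time: 61.35
ee_pos: [0.4635, 0.3056, 0.1782]
tcp_rot: [-179.9, -0.2, -177.7]
wrist_force: [1.0, -0.0, 0.7]
opening: 0.0855
grasp_force: 0.0
```

Emit:
servo_tool:
  rows:
    - {"offset":[0.3,-0.5,0],"yaw":0,"claw":0}
    - {"offset":[0.6,-1,0],"yaw":0,"claw":0}
    - {"offset":[0.6,-1,0],"yaw":0,"claw":0}

```text
time: 61.72
ee_pos: [0.4087, 0.2043, 0.1791]
tcp_rot: [-180.0, -0.1, -177.7]
wrist_force: [1.1, 0.1, -0.2]
opening: 0.085
grasp_force: 0.0
```

```bash
python3 - <<'E'
from rem import *
from lane import lanes
rem('wrist',.4,.60,.24,.47,.018,.035); rem('top',.4,.60,.24,.47,.018,.035)
p,d,i,T,P=scan();z=P[...,2]
def w(nm,x,y,r,lo,hi):
    m=(d>0)&(z>lo)&(z<hi)&(np.hypot(P[...,0]-x,P[...,1]-y)<r); print(nm,m.sum(),rect(P,m),np.median(z[m]).round(4))
w('cup',.64,-.147,.05,.09,.115); w('box',.616,.066,.11,.06,.085); w('candle',.747,-.239,.05,.05,.08); w('plant',.768,.117,.05,.05,.16)
m=((d>0)&(z>.0035)&(z<.009)&(np.hypot(P[...,0]-.639,P[...,1]+.148)<.055)); print('coaster',rect(P,m))
# stray balls on table
m=((d>0)&(z>.012)&(z<.03)&(P[...,0]>.28)&(P[...,0]<.8)&(P[...,1]<.2)&(P[...,1]>-.5)).astype(np.uint8);k=cv2.connectedComponentsWithStats(m)
print('stray',[(k[2][j,4],P[k[1]==j].mean(0).round(3)) for j in range(1,k[0]) if k[2][j,4]>15])
E
```

```text
wrist c [504.9 409.6] s [111.2  38.6] yaw 2.2 z 0.0259 red 0 [nan nan nan] col [250. 245. 220.]
wrist c [529.  265.4] s [140.   38.4] yaw 1.9 z 0.026 red 100 [0.585 0.267 0.028] col [96. 86. 72.]
top c [527.9 260.9] s [137.8  42.7] yaw 0.6 z 0.0257 red 10 [0.585 0.265 0.027] col [91.  83.5 73. ]
top c [553.2 408.8] s [69.8 39.2] yaw 3.3 z 0.0253 red 9 [0.575 0.411 0.027] col [172. 156. 137.]
cup 138 (array([ 636.5, -147. ]), array([64.5, 65.2]), 65.0) 0.1035
box 2815 (array([615.9,  66.4]), array([131.3, 160. ]), 9.4) 0.0739
candle 521 (array([ 747.1, -238. ]), array([67.4, 66.6]), 46.3) 0.0642
plant 633 (array([768.3, 118.1]), array([73.4, 72.4]), 15.6) 0.0616
coaster (array([ 634.9, -144.8]), array([100.3,  96.8]), 70.6)
stray [(np.int32(44), array([ 0.723, -0.229,  0.021])), (np.int32(69), array([ 0.655, -0.152,  0.018])), (np.int32(17), array([ 0.629, -0.16 ,  0.014])), (np.int32(20), array([0.558, 0.016, 0.021]))]
```

The white remote is placed. The grey one has been knocked about 12 mm towards its lane's side wall, so I'll re-centre it.

Emit:
servo_tool:
  rows:
    - {"offset":[-0.4,0.2,0],"yaw":0,"claw":0}
    - {"offset":[-0.7,0.35,0],"yaw":0,"claw":0.2}
    - {"offset":[-0.7,0.35,0],"yaw":0,"claw":0.2}
    - {"offset":[-0.7,0.35,0],"yaw":0,"claw":0.2}

```text
time: 62.38
ee_pos: [0.4783, 0.2446, 0.1791]
tcp_rot: [-180.0, -0.1, -177.5]
wrist_force: [-0.3, -0.1, 0.7]
opening: 0.0684
grasp_force: 0.0
```

```bash
python3 - <<'E'
from rem import *
rem('wrist',.4,.60,.24,.47,.018,.035)
p,d,i,T=snap('wrist'); P=cloud(d,i,T); z=P[...,2]
for c in ((.529,.2654),(.52,.410)):
    v=P[...,:2]-c; m=(d>0)&(abs(v[...,0])<.05)&(abs(v[...,1])<.015)&(z>.02)&(z<.04)
    A=np.c_[P[m][:,:2],np.ones(m.sum())]; f=np.linalg.lstsq(A,P[m][:,2],rcond=None)[0]; print(m.sum(),np.degrees(f[:2]).round(2))
go(.529,.2654,.002,182.2)
E
```

```text
wrist c [519.6 410.7] s [139.6  38.4] yaw 2.2 z 0.0259 red 111 [0.576 0.413 0.028] col [252. 249. 229.]
wrist c [529.2 265.5] s [139.5  38.1] yaw 2.0 z 0.0261 red 110 [0.585 0.267 0.028] col [90. 85. 72.]
3609 [-0.   -0.06]
3683 [0.27 0.77]
go [-0.518  0.19   1.779] turn 0.0013 pos [0.4781 0.2442 0.1799] yaw -177.57 t 62.48 F [-0.1  0.4  0.2] open 0.0684 grip 0.0
```

Emit:
servo_tool:
  rows:
    - {"offset":[-0.3,0.1,0.3],"yaw":0,"claw":0.3}
    - {"offset":[-0.52,0.19,0.6],"yaw":0,"claw":0.35}
    - {"offset":[-0.52,0.19,0.9],"yaw":0,"claw":0.35}
    - {"offset":[-0.52,0.19,0.9],"yaw":0,"claw":0.35}

```text
time: 62.98
ee_pos: [0.5281, 0.2645, 0.0881]
tcp_rot: [-179.9, -0.2, -177.6]
wrist_force: [-0.4, 0.6, 0.5]
opening: 0.0552
grasp_force: 0.0
```

Emit:
servo_tool:
  rows:
    - {"offset":[0,0,0.5],"yaw":0,"claw":0.35}
    - {"offset":[0,0,0.8],"yaw":0,"claw":0.35}
    - {"offset":[0,0,0.87],"yaw":0,"claw":0.4}
    - {"offset":[0,0,0.87],"yaw":0,"claw":0.4}
    - {"offset":[0,0,0.87],"yaw":0,"claw":0.6}
    - {"offset":[0,0,0.87],"yaw":0,"claw":0.9}
    - {"offset":[0,0,0.87],"yaw":0,"claw":0.9}
    - {"offset":[0,0,0.87],"yaw":0,"claw":0.9}

```text
time: 63.98
ee_pos: [0.5308, 0.2659, 0.0056]
tcp_rot: [179.9, 0.2, -177.6]
wrist_force: [-1.2, -1.2, 6.7]
opening: 0.0359
grasp_force: 50.5
```

```bash
python3 -c "
from h import *
go(.5275,.2766,.006,182.3)"
```

```text
go [ 0.029  0.108 -0.004] turn 0.0006 pos [0.5308 0.2659 0.0056] yaw -177.59 t 63.98 F [-1.2 -1.2  6.7] open 0.0359 grip 50.5
```

Emit:
servo_tool:
  rows:
    - {"offset":[0,0,-0.04],"yaw":0,"claw":0.9}
    - {"offset":[0,0.05,-0.04],"yaw":0,"claw":0.9}
    - {"offset":[0.02,0.11,-0.04],"yaw":0,"claw":0.9}
    - {"offset":[0.02,0.11,-0.02],"yaw":0,"claw":0.9}
    - {"offset":[0.02,0.11,0.01],"yaw":0,"claw":0.9}
    - {"offset":[0.02,0.11,0.02],"yaw":0,"claw":0.9}
    - {"offset":[0.02,0.11,0.02],"yaw":0,"claw":0.9}

```text
time: 64.85
ee_pos: [0.5271, 0.2771, 0.0054]
tcp_rot: [179.9, 0.1, -177.5]
wrist_force: [-14.8, -4.5, 35.2]
opening: 0.036
grasp_force: 53.9
```

Emit:
servo_tool:
  rows:
    - {"offset":[0,0,0],"yaw":0,"claw":0.48}
    - {"offset":[0,0,0],"yaw":0,"claw":0.48}
    - {"offset":[0,0,-0.03],"yaw":0,"claw":0.45}
    - {"offset":[0,0,-0.3],"yaw":0,"claw":0.4}
    - {"offset":[0,0,-0.9],"yaw":0,"claw":0.2}
    - {"offset":[0,0,-1],"yaw":0,"claw":0}
    - {"offset":[0,0,-1],"yaw":0,"claw":0}

```text
time: 65.72
ee_pos: [0.5276, 0.2764, 0.1015]
tcp_rot: [180.0, 0.1, -177.6]
wrist_force: [-0.0, 0.1, -0.7]
opening: 0.0855
grasp_force: 0.0
```

Emit:
servo_tool:
  rows:
    - {"offset":[0.3,0,-0.8],"yaw":0,"claw":0}
    - {"offset":[0.6,-0.2,-0.8],"yaw":0,"claw":0}
    - {"offset":[0.6,-0.2,-0.8],"yaw":0,"claw":0}
    - {"offset":[0.6,-0.2,-0.8],"yaw":0,"claw":0}

```text
time: 66.22
ee_pos: [0.468, 0.2536, 0.1793]
tcp_rot: [-180.0, -0.1, -177.6]
wrist_force: [1.0, 0.5, 0.6]
opening: 0.0852
grasp_force: 0.0
```

```bash
python3 - <<'E'
from rem import *
rem('wrist',.4,.60,.24,.47,.018,.035)
p,d,i,T,P=scan();z=P[...,2]
def w(nm,x,y,r,lo,hi):
    m=(d>0)&(z>lo)&(z<hi)&(np.hypot(P[...,0]-x,P[...,1]-y)<r); print(nm,m.sum(),rect(P,m),np.median(z[m]).round(4))
w('cup',.64,-.147,.05,.09,.115); w('box',.616,.066,.11,.06,.085)
go(0.4,.2,.2)
E
```

```text
wrist c [525.3 277.1] s [139.  38.] yaw 2.1 z 0.0261 red 105 [0.582 0.279 0.028] col [85. 81. 69.]
wrist c [518.9 410.6] s [138.3  38. ] yaw 2.7 z 0.0259 red 6 [0.573 0.417 0.028] col [251. 247. 225.]
cup 135 (array([ 636.2, -146.9]), array([64.4, 65.1]), 64.7) 0.1038
box 2808 (array([616.3,  66.4]), array([132.5, 159.9]), 9.5) 0.0738
go [ 0.703 -0.507 -0.21 ] turn 0 pos [0.4681 0.2536 0.179 ] yaw -177.6 t 66.33 F [-0.4  0.4  0.3] open 0.0853 grip 0.0
```

```bash
python3 -c "
from workcell import *
print(job_done())"
```

```text
the job is handed in; nothing more can be done
None
```

The job is handed in at about 66 s: all six chocolates are in the box with the lid fully home, the empty cup stands upright about 3 mm off the coaster's middle, both remotes (grey and white; there was no black one) lie flat and straight in their own lanes with red buttons to the back wall, and the plant and candle are where they were.

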